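# Put the flat battery packs on charge

### The job

Put the flat battery packs on charge: first turn the charger's selector to off, the ring mark. With it off, set every pack on the bench fully down in a bay of its own and snap all four dust hoods shut, also over empty bays, and only then turn the selector to normal charge, the two-dot mark. Leave the other things on the bench where they are.

Things in the scene. Friction and masses are not known exactly. Their poses are not given: they have to be found in the camera images.
- charger: four-bay battery charger fixed to the bench; lime base 210 (x) x 356 (y) mm, dark deck at z 46. Origin: centre of its underside; +x to the back, away from the robot, +y left. Along the front of the deck a console with the selector at its right end; behind it the bays in a row at x 36, y 126, 42, -42, -126, each with a hinged hood. Closed hoods stand 32 above the deck, open ones about 107
- bay1 (a point): centre of the floor of the leftmost bay, axes as the charger's. A pocket 76 (x) x 50 (y) mm, 10 deep, floor at z 36. A pack fits with its length along x, either way round, 3 mm clear on each side, and then stands 26 above the deck
- cover1 (a joint): hood over bay 1, rad: 0 shut, starts 1.7-1.85 (open, leaning back). Clear-topped shell 96 mm long, 58 wide, 32 high, with a 12 mm thumb tab at the free front end; hinge line along charger y at x 80, z 46. Light friction holds it where it is left. A snap catch at the free end resists from 0.1 rad (about 5 N pressed down there), snaps over at 0.05 rad and holds it at 0
- bay2 (a point): centre of the floor of the second from left bay, axes as the charger's. A pocket 76 (x) x 50 (y) mm, 10 deep, floor at z 36. A pack fits with its length along x, either way round, 3 mm clear on each side, and then stands 26 above the deck
- cover2 (a joint): hood over bay 2, rad: 0 shut, starts 1.7-1.85 (open, leaning back). Clear-topped shell 96 mm long, 58 wide, 32 high, with a 12 mm thumb tab at the free front end; hinge line along charger y at x 80, z 46. Light friction holds it where it is left. A snap catch at the free end resists from 0.1 rad (about 5 N pressed down there), snaps over at 0.05 rad and holds it at 0
- bay3 (a point): centre of the floor of the third from left bay, axes as the charger's. A pocket 76 (x) x 50 (y) mm, 10 deep, floor at z 36. A pack fits with its length along x, either way round, 3 mm clear on each side, and then stands 26 above the deck
- cover3 (a joint): hood over bay 3, rad: 0 shut, starts 1.7-1.85 (open, leaning back). Clear-topped shell 96 mm long, 58 wide, 32 high, with a 12 mm thumb tab at the free front end; hinge line along charger y at x 80, z 46. Light friction holds it where it is left. A snap catch at the free end resists from 0.1 rad (about 5 N pressed down there), snaps over at 0.05 rad and holds it at 0
- bay4 (a point): centre of the floor of the rightmost bay, axes as the charger's. A pocket 76 (x) x 50 (y) mm, 10 deep, floor at z 36. A pack fits with its length along x, either way round, 3 mm clear on each side, and then stands 26 above the deck
- cover4 (a joint): hood over bay 4, rad: 0 shut, starts 1.7-1.85 (open, leaning back). Clear-topped shell 96 mm long, 58 wide, 32 high, with a 12 mm thumb tab at the free front end; hinge line along charger y at x 80, z 46. Light friction holds it where it is left. A snap catch at the free end resists from 0.1 rad (about 5 N pressed down there), snaps over at 0.05 rad and holds it at 0
- selector (a joint): selector knob, rad, grows clockwise seen from above; four clicks: 0 off (ring mark), 0.698 one dot, 1.396 two dots, 2.094 three dots; stops at both ends. Left between clicks it jumps to the nearer; turning takes about 0.12 N m. It starts on one of the dot marks
- selector_grip (a point): TCP point for gripping the knob, on its upright axis (charger x -68, y -105 mm), z 76. Disc 44 mm across, 8 high, on the deck; across it an upright bar 42 long, 12 thick, top at z 81, to be gripped by its sides. A white line on one half of the bar is the pointer: the point's +x; at selector value q it points 1.047 - q rad counterclockwise of the charger's +x
- mark_off (a point): the white ring (off) on the console, 36 mm from the knob's axis
- mark_two (a point): the white two-dot mark (normal charge) on the console, 36 mm from the knob's axis
- pack1: black and grey battery pack, 70 (x) x 44 (y) x 36 (z) mm, 0.2-0.35 kg, base down on the bench beside the charger; origin at the centre of its underside. Absent in some runs
- pack2: black and grey battery pack, 70 (x) x 44 (y) x 36 (z) mm, 0.2-0.35 kg, base down on the bench beside the charger; origin at the centre of its underside. Absent in some runs
- pack3: black and grey battery pack, 70 (x) x 44 (y) x 36 (z) mm, 0.2-0.35 kg, base down on the bench beside the charger; origin at the centre of its underside. Absent in some runs
- pack4: black and grey battery pack, 70 (x) x 44 (y) x 36 (z) mm, 0.2-0.35 kg, base down on the bench beside the charger; origin at the centre of its underside. Absent in some runs
- offcut: pine offcut, 90 x 42 x 45 high; sizes in mm; origin at the centre of its underside; not part of the job
- sanding_block: cork sanding block, 112 x 63 x 27 high; sizes in mm; origin at the centre of its underside; not part of the job
- glue: upright wood-glue bottle, 56 in diameter, 150 high; sizes in mm; origin at the centre of its underside; not part of the job
- tape: black tape measure standing on edge, 70 x 38 x 62 high; sizes in mm; origin at the centre of its underside; not part of the job
- jar: glass jar of screws, 70 in diameter, 91 high; sizes in mm; origin at the centre of its underside; not part of the job
- square: try square lying flat: wooden stock 100 x 20 x 18 along its x, steel blade 26 x 150 along its +y; sizes in mm; origin under the stock's centre; not part of the job
Not all that is in view belongs to the job. What is shaped like the pack2 but blue is not meant. What is shaped like the pack1 but pink is not meant.

How it is judged:
By the outcome, as a careful person would: the job done as asked, in the order asked, and still so for the second after the job is handed in, with the robot touching nothing.
Of pack1, pack2, pack3, pack4 only 2 to 4 are there at a start; the rules pass over those that are not, and their reading is None.
At some moment in a run one of pack1, pack2, pack3, pack4 may be knocked a few centimetres aside while the robot is not near it.
Once in a run the grip may slacken for a moment while it holds something.
It also fails if it takes over 210 s, if anything falls off the work surface, if the arm or the gripper's body presses on something with over 40 N, if the wrist force passes 120 N, or if a joint passes its speed limit or range.

### The arm

A 6-joint arm with a two-finger parallel gripper is mounted at the origin on the work surface. World frame = base frame: x ahead of the robot, y to its left, z up, the work surface at z = 0. Lengths are in m, angles in degrees, forces in N, time in s.
With the tool pointing down it reaches from about 0.4 to 0.825 m from the base axis. Payload 7 kg.
Tool frame: the origin (TCP) lies between the finger pads, 19 mm behind the fingertips; this is the grasp point; z points along the fingers, y is the direction in which the jaws open and shut (so a half turn about z gives the same grasp; the last joint's range is limited). The gripper opens to 88 mm and grips with 3 to 60 N. Pads are 19 mm wide; open, the fingers measure 130 mm over their backs; the gripper's body (78 mm by 193 mm) begins 47 mm behind the grasp point.
Start: joints at [-55.113, 20.546, 0.682, 0, -70.136, -16.507], TCP at [0.213, -0.641, 0.245] pointing down, gripper open.
Joint ranges: [-176.03, 176.03], [-82.01, 121.73], [-58.28, 71.71], [-173.87, 95.51], [-174.79, -0.11], [-173.66, 173.66]. Speed limits (degrees/s): [136.94, 136.94, 172.46, 180, 180, 180].

### API

Orientations are given as [roll, pitch, yaw] about the fixed x, y, z axes, in that order (R = Rz(yaw) Ry(pitch) Rx(roll)).
In Python, from plant import telemetry, optics, ctrl gives the robot as it stands.
- The arm moves only by the tool servo_tool, never from a script. Its argument "rows" is a list of rows, each a list of 3 entries, a list of its own where there are three numbers: the shift along the tool's x, y, z in m, then the turn, a rotation vector about the tool's x, y, z in units of 6 degrees (1.0 is 6 degrees), then the closure, from 0 (fully open) to 1 (shut). A call has 1 to 20 rows; each row shifts and turns the commanded pose from where the row before left it, along the tool's axes as they then stand; what a row does not reach is not made up. A row lasts 1/12 s, in which the tool goes at most 41.7 mm and 7.16 degrees, less where a joint would pass 70% of its speed; a pose out of reach is approached as far as the arm can. A call is refused whole if a number of a shift passes 0.0417 or a number of a turn 1, either way. A call with a gripper value outside its range is refused whole. The fingers move at their own pace and stop on an object; the grip force is fixed at half the most. Time passes only in rows, so rows that do not move let the fingers close. It gives the time, the measured TCP pose, the force and the opening at its end, in the units of the state.
- telemetry.get_obs(): the state, without advancing time (a new reading comes with each control period).
- optics.snapshot(name): name is "scene" or "top"; returns the picture (400x640x3 uint8, red, green, blue); there is no depth.
- optics.camera_info(name): a dict with "mtx" (3x3 intrinsics, pixels), "rvec" (rotation vector, rad) and "tvec" (3), from world to camera coordinates, as OpenCV has them. Camera axes: x right, y down, z forward; pixel columns grow to the right and rows downward; lengths in m; the calibration is good to about 2 mm. A picture is of the moment at which its call begins. camera_info takes no time and is no camera call.
- ctrl.close_job(): hands the job in, once; it reports no verdict.
The state is a dict: "clock": time; "joint_pos": joint angles; "qvel": joint speeds; "tau": joint torques, N m; "tool_pos": TCP position; "orientation": TCP orientation; "force": force on the tool from outside, world axes, zero at the start; "moment": the same for the moment, N m; "opening": finger opening in m.
Only numpy, scipy, OpenCV 4.12 (cv2) and the standard library are available. Lean on these libraries where they do the work, as an engineer would, in place of code of your own. Each camera call takes 0.05 s, during which the arm holds its last target.

## Working session

There is one attempt and no reset: what is moved stays moved. The work goes in short steps, Python scripts to look and compute and a tool call to move; the robot and the scene stay as the last step left them, time stands still between calls to the robot, and variables do not carry over. Pictures are saved under pics/ and viewed, and the job is handed in when it is done.

Besides the shell and the picture viewer there is one more tool, called after "Request:" by a JSON object that holds its "name" and its "arguments". servo_tool: Moves the arm, as the interface text tells. Its arguments: {"type":"object","properties":{"rows":{"type":"array"}},"required":["rows"]}

```bash
mkdir -p pics; ls; python3 - <<'E'
from plant import telemetry, optics, ctrl
import cv2
print(telemetry.get_obs())
for n in("scene","top"):
    im=optics.snapshot(n); cv2.imwrite(f"pics/{n}0.png",im[:,:,::-1]); print(n,optics.camera_info(n))
E
```

```text
pics
{'clock': 0.0, 'joint_pos': array([-5.51122659e+01,  2.05928558e+01,  6.32039991e-01, -2.10225582e-02,
       -7.01352330e+01, -1.65069370e+01]), 'qvel': array([ 0.06135778,  0.04217934,  0.07899186, -0.06374557, -0.11945347,
        0.06508036]), 'tau': array([ 7.12865040e-04, -5.82715380e+01,  2.93082529e+01,  6.99788824e+00,
        6.97790732e-03, -1.24563471e-04]), 'tool_pos': array([ 0.21267845, -0.64012189,  0.24439062]), 'orientation': array([ 1.79902294e+02, -8.34557109e-03, -1.61626356e+02]), 'force': array([-0.70067837, -0.45452144, -0.33197609]), 'moment': array([ 0.03580261,  0.01425546, -0.00300376]), 'opening': 0.08727583200668777}
scene {'mtx': array([[463.49784945,   0.        , 332.08793668],
       [  0.        , 463.49784945, 194.81182497],
       [  0.        ,   0.        ,   1.        ]]), 'rvec': array([ 0.89588753,  2.43024765, -1.12547407]), 'tvec': array([ 0.36708194, -0.14576927,  1.79084187])}
top {'mtx': array([[479.05063453,   0.        , 322.79349883],
       [  0.        , 479.05063453, 191.97965978],
       [  0.        ,   0.        ,   1.        ]]), 'rvec': array([ 2.19751018, -2.1511467 ,  0.0578371 ]), 'tvec': array([0.01191835, 0.49077313, 1.71809935])}
```

View pics/scene0.png

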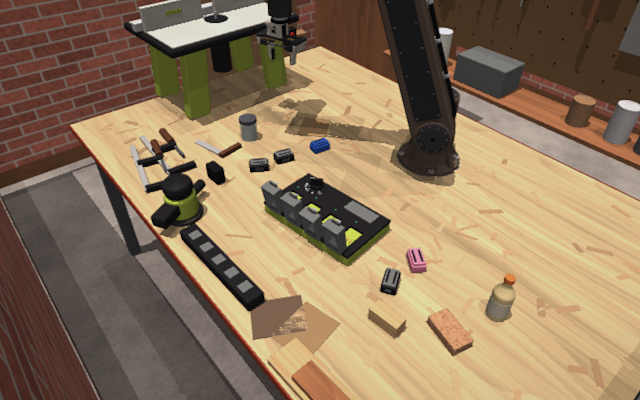

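View pics/top0.png

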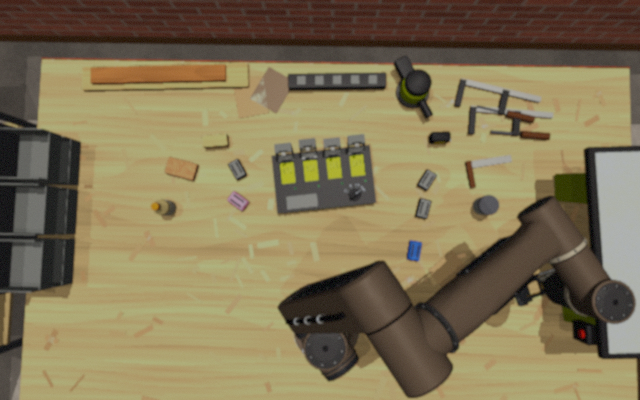

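The top view shows three black/grey packs, at about (237,169), (427,180) and (423,209). The pink decoy is at (239,201), the blue one at (414,250), and the charger is centred near (324,180). Next I'll enlarge these.

```bash
python3 - <<'E'
import cv2
a=cv2.imread("pics/top0.png"); 
cv2.imwrite("pics/t_c.png",cv2.resize(a[130:220,265:385],None,fx=6.5,fy=6.5,interpolation=cv2.INTER_CUBIC))
cv2.imwrite("pics/t_r.png",cv2.resize(a[160:225,400:450],None,fx=9,fy=9,interpolation=cv2.INTER_CUBIC))
cv2.imwrite("pics/t_l.png",cv2.resize(a[150:220,215:265],None,fx=8,fy=8,interpolation=cv2.INTER_CUBIC))
b=cv2.imread("pics/scene0.png")
cv2.imwrite("pics/s_c.png",cv2.resize(b[165:270,255:395],None,fx=5.5,fy=5.5,interpolation=cv2.INTER_CUBIC))
E
```

```text
(no output)
```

View pics/t_c.png

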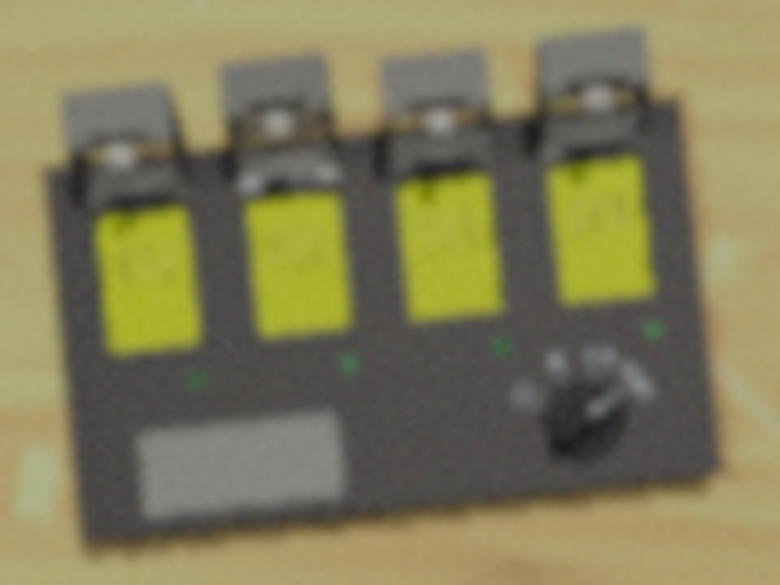

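View pics/t_r.png

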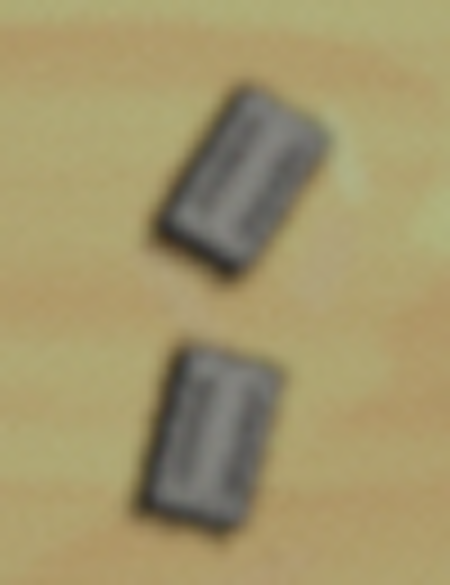

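View pics/t_l.png

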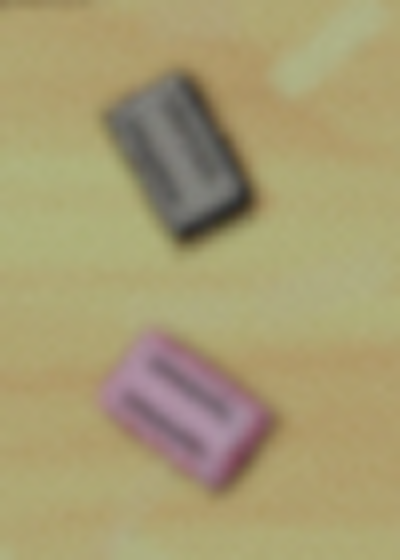

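View pics/s_c.png

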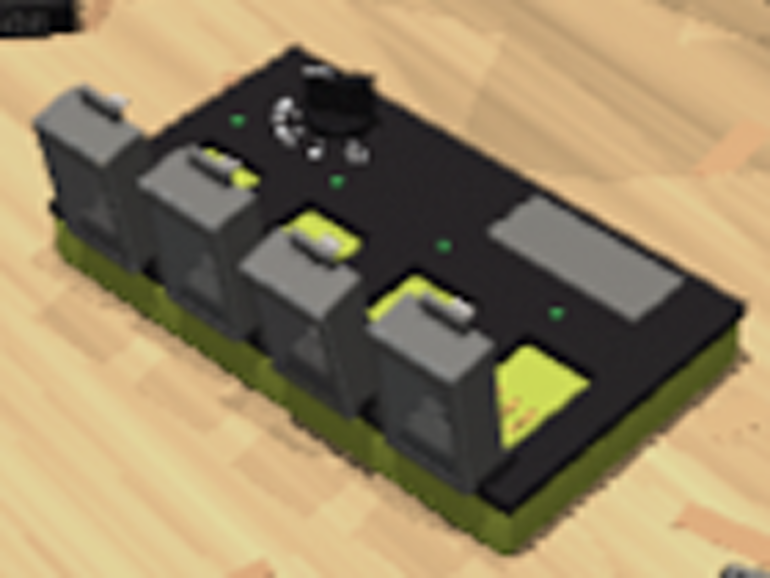

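```bash
cat > h.py <<'E'
import numpy as np, cv2, time
from scipy.optimize import least_squares
from plant import telemetry, optics, ctrl
def ray(n,uv,z):
    c=optics.camera_info(n); R=cv2.Rodrigues(np.array(c["rvec"]))[0]; t=np.array(c["tvec"])
    d=R.T@np.linalg.inv(c["mtx"])@np.array([uv[0],uv[1],1.]); o=-R.T@t
    return o+d*(z-o[2])/d[2]
def proj(n,P):
    c=optics.camera_info(n); p,_=cv2.projectPoints(np.array(P,float).reshape(-1,3),np.array(c["rvec"]),np.array(c["tvec"]),c["mtx"],None); return p.reshape(-1,2)
def fit(n,obj,pix,x0):
    obj=np.array(obj,float);pix=np.array(pix,float)
    def w(x):
        c,s=np.cos(x[2]),np.sin(x[2]); o=obj.copy(); o[:,0]=x[0]+c*obj[:,0]-s*obj[:,1]; o[:,1]=x[1]+s*obj[:,0]+c*obj[:,1]; return o
    r=least_squares(lambda x:(proj(n,w(x))-pix).ravel(),x0); return r.x,r.fun.reshape(-1,2)
def crop(a,s,pts): return [[a[0]+(p[0]+.5)/s-.5,a[1]+(p[1]+.5)/s-.5] for p in pts]
def tgt(pos,yaw):
    pass
E
python3 - <<'E'
from h import *
pts=crop((265,130),6.5,[(85,540),(718,468),(680,98),(50,170)])
o=[(-.105,.178,.046),(-.105,-.178,.046),(.105,-.178,.046),(.105,.178,.046)]
x,f=fit("top",o,pts,[.5,0,0]); print("charger",x,np.degrees(x[2]),f.round(2).tolist())
pk=[(.035,.022,.036),(.035,-.022,.036),(-.035,-.022,.036),(-.035,.022,.036)]
for nm,c,s,p in [("A",(400,160),9,[(245,88),(330,132),(235,268),(163,222)]),("B",(400,160),9,[(183,345),(284,372),(240,520),(148,500)]),("C",(215,150),8,[(105,115),(180,72),(248,180),(180,235)])]:
    x,f=fit("top",pk,crop(c,s,p),[.5,0,0]); print(nm,x,np.degrees(x[2]),f.round(2).tolist())
E
```

```text
charger [0.53665557 0.0204757  0.1304106 ] 7.471977214056158 [[-0.69, 0.51], [1.42, 0.68], [0.44, -0.55], [-1.2, -0.69]]
A [ 0.54238277 -0.34844073 -0.55134752] -31.58988612208263 [[-0.24, -1.55], [0.79, 0.16], [0.96, 1.45], [-1.52, -0.08]]
B [ 0.44000895 -0.33743772 -0.23943842] -13.71881080279464 [[-0.19, -1.16], [0.6, -0.99], [0.7, 1.55], [-1.12, 0.58]]
C [0.56824089 0.33440523 0.60036923] 34.398623253100496 [[-1.13, -0.3], [-0.27, -1.55], [1.58, 1.03], [-0.18, 0.81]]
```

```bash
python3 - <<'E'
from h import *
c=optics.camera_info("top"); R=cv2.Rodrigues(np.array(c["rvec"]))[0]; print("cam",-R.T@np.array(c["tvec"]))
a=cv2.imread("pics/top0.png"); S=8
u=cv2.resize(a[130:225,260:390],None,fx=S,fy=S,interpolation=cv2.INTER_CUBIC).astype(int)
m=((u[:,:,1]-u[:,:,0]>60)&(u[:,:,1]>110)).astype(np.uint8)
m[:, :]=m
# restrict to inside deck: yellow: low blue
m=((u[:,:,0]<70)&(u[:,:,1]>120)).astype(np.uint8)
cs,_=cv2.findContours(m,cv2.RETR_EXTERNAL,cv2.CHAIN_APPROX_NONE)
for k in cs:
    if cv2.contourArea(k)<3000: continue
    r=cv2.minAreaRect(k); b=cv2.boxPoints(r); px=crop((260,130),S,b.tolist())
    w=np.array([ray("top",p,.036) for p in px]); print(np.round(px,1).tolist()); print((w[:,:2]*1000).round(1).tolist(), "c",(w.mean(0)*1000).round(1), [np.linalg.norm(w[i]-w[(i+1)%4])*1000 for i in range(2)])
# dark deck mask
g=u.max(2); m=(g<115).astype(np.uint8)
cs,_=cv2.findContours(m,cv2.RETR_EXTERNAL,cv2.CHAIN_APPROX_NONE); k=max(cs,key=cv2.contourArea)
dbg=cv2.drawContours(u.astype(np.uint8).copy(),[k],-1,(0,0,255),1); cv2.imwrite("pics/dbg.png",cv2.resize(dbg,None,fx=.75,fy=.75))
E
```

```text
cam [ 0.36382602 -0.01370168  1.74937377]
[[278.8, 163.0], [293.6, 161.4], [295.8, 182.8], [281.0, 184.3]]
[[590.8, 183.1], [597.5, 129.8], [520.4, 119.7], [513.7, 172.8]] c [555.6 151.3  36. ] [np.float64(53.691365605196964), np.float64(77.74943750597116)]
[[301.9, 160.4], [316.8, 158.8], [319.1, 180.2], [304.2, 181.8]]
[[601.8, 99.9], [608.7, 46.3], [531.4, 36.3], [524.5, 89.8]] c [566.6  68.1  36. ] [np.float64(54.09438245776224), np.float64(77.93474626425333)]
[[325.0, 158.0], [339.9, 156.3], [342.3, 177.5], [327.4, 179.2]]
[[612.1, 16.7], [619.3, -36.7], [542.5, -46.9], [535.3, 6.3]] c [577.3 -15.1  36. ] [np.float64(53.89537058563869), np.float64(77.43109634298948)]
[[348.3, 155.3], [363.1, 153.7], [365.5, 175.1], [350.7, 176.7]]
[[623.4, -67.0], [630.5, -120.1], [553.2, -130.0], [546.0, -77.1]] c [588.3 -98.6  36. ] [np.float64(53.58473742302332), np.float64(77.97209865187908)]
```

View pics/dbg.png

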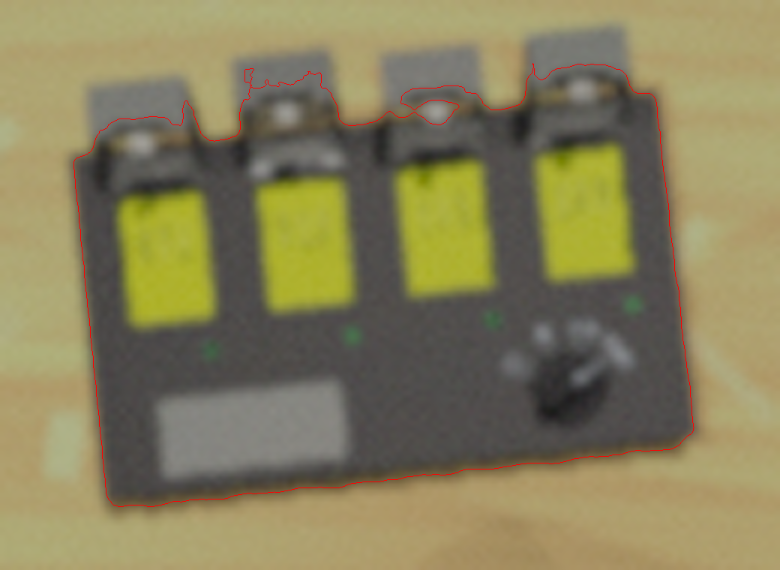

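Four bays come out at 84.0 mm spacing and 7.45° yaw, so the charger is at about (0.5356, 0.0216) and the knob at (0.482, -0.091). The pointer is on three dots. I'll go above the knob, translating first.

Request:
{"name": "servo_tool", "arguments": {"rows": [[[-0.0238,0.0242,0],[0,0,0],0],[[-0.0238,0.0242,0],[0,0,0],0],[[-0.0238,0.0242,0],[0,0,0],0],[[-0.0238,0.0242,0],[0,0,0],0],[[-0.0238,0.0242,0],[0,0,0],0],[[-0.0238,0.0242,0],[0,0,0],0],[[-0.0238,0.0242,0],[0,0,0],0],[[-0.0238,0.0242,0],[0,0,0],0],[[-0.0238,0.0242,0],[0,0,0],0],[[-0.0238,0.0242,0],[0,0,0],0],[[-0.0238,0.0242,0],[0,0,0],0],[[-0.0238,0.0242,0],[0,0,0],0],[[-0.0238,0.0242,0],[0,0,0],0],[[-0.0238,0.0242,0],[0,0,0],0],[[-0.0238,0.0242,0],[0,0,0],0],[[-0.0238,0.0242,0],[0,0,0],0],[[-0.0238,0.0242,0],[0,0,0],0],[[-0.0238,0.0242,0],[0,0,0],0]]}}

```text
clock: 1.6
tool_pos: [0.4822, -0.0904, 0.2453]
orientation: [180.0, -0.0, -161.6]
force: [1.0, -0.2, 0.6]
opening: 0.0875
```

Request:
{"name": "servo_tool", "arguments": {"rows": [[[0,0,0],[0,0,1],0],[[0,0,0],[0,0,1],0],[[0,0,0],[0,0,1],0],[[0,0,0],[0,0,1],0],[[0,0,0],[0,0,1],0],[[0,0,0],[0,0,1],0],[[0,0,0],[0,0,1],0],[[0,0,0],[0,0,1],0],[[0,0,0],[0,0,1],0],[[0,0,0],[0,0,1],0],[[0,0,0],[0,0,1],0],[[0,0,0],[0,0,0.82],0],[[0,0,0],[0,0,0],0],[[0,0,0],[0,0,0],0]]}}

```text
clock: 2.77
tool_pos: [0.4818, -0.0921, 0.2452]
orientation: [-180.0, -0.0, 127.6]
force: [-0.2, -0.2, -0.4]
opening: 0.0875
```

```bash
cat >> h.py <<'E'
def go(x,y,z,yaw):
    s=telemetry.get_obs(); p=s["tool_pos"]; R=cv2.Rodrigues(np.zeros(3))[0]
    from scipy.spatial.transform import Rotation as Ro
    R=Ro.from_euler("xyz",s["orientation"],degrees=True)
    psi=s["orientation"][2]; d=(yaw-psi+180)%360-180; d2=d-360*np.sign(d)
    T=Ro.from_euler("xyz",[180,0,yaw],degrees=True)
    D=np.array([x,y,z])-p
    print("t",round(s["clock"],2),"tcp",p.round(4),"rpy",s["orientation"].round(2),"q",s["joint_pos"].round(1),"F",np.round(s["force"],1),"open",round(s["opening"],4))
    print("shift in current tool",(R.inv().apply(D)*1000).round(1)," after turn (tool z units)",round(-d/6,3),"or",round(-d2/6,3)," shift then",(T.inv().apply(D)*1000).round(1))
    rv=(R.inv()*T).as_rotvec(degrees=True)/6; print("rotvec units",rv.round(3))
def pic(n,name,box=None,s=1):
    im=optics.snapshot(n)[:,:,::-1]
    if box: im=im[box[1]:box[3],box[0]:box[2]]
    cv2.imwrite("pics/"+name,cv2.resize(im,None,fx=s,fy=s,interpolation=cv2.INTER_CUBIC))
E
python3 - <<'E'
from h import *
go(.4818,-.0913,.245,127.5)
pic("scene","s1.png",(225,130,465,310),3.3)
E
```

```text
t 2.77 tcp [ 0.4818 -0.0921  0.2452] rpy [-1.7998e+02 -2.0000e-02  1.2762e+02] q [  12.2    3.   -21.9   -0.   -65.1 -154.6] F [-0.2 -0.2 -0.4] open 0.0875
shift in current tool [0.6 0.5 0.2]  after turn (tool z units) 0.019 or -59.981  shift then [0.6 0.5 0.2]
rotvec units [-0.004 -0.003  0.019]
```

View pics/s1.png

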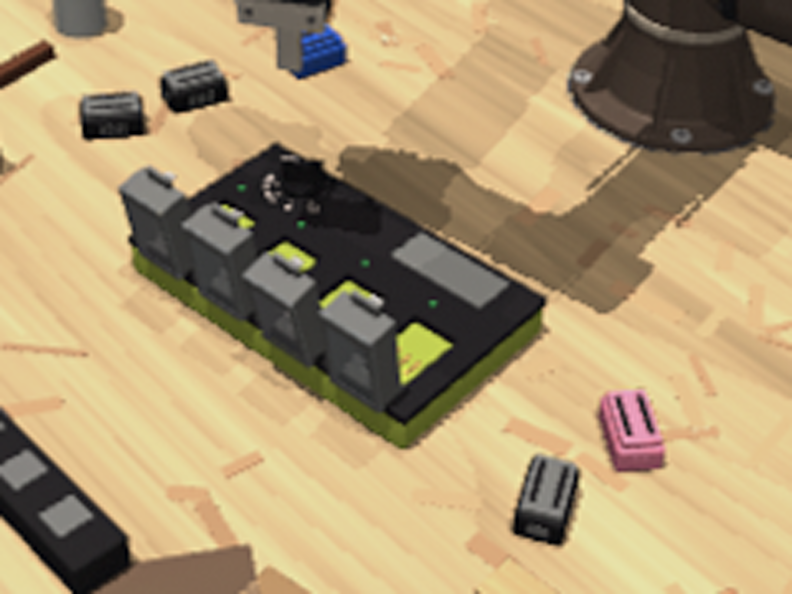

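```bash
python3 - <<'E'
from h import *
a=cv2.imread("pics/top0.png")
P=proj("top",[(.4818,-.0913,.081),(.4818,-.0913,.046)]); print(P)
c=np.array([.4818,-.0913]); 
u=cv2.resize(a[170:210,330:380],None,fx=15,fy=15,interpolation=cv2.INTER_CUBIC)
for ang,z in [(60,.046),(20,.046),(-20,.046),(-60,.046)]:
    t=np.radians(7.45+ang); p=proj("top",[(c[0]+.036*np.cos(t),c[1]+.036*np.sin(t),z)])[0]; cv2.circle(u,(int((p[0]-330+.5)*15),int((p[1]-170+.5)*15)),4,(0,0,255),-1)
for p in P: cv2.circle(u,(int((p[0]-330+.5)*15),int((p[1]-170+.5)*15)),4,(255,0,0),-1)
cv2.imwrite("pics/knob.png",u)
E
```

```text
[[354.97739816 193.78895748]
 [354.50778676 194.47287922]]
```

View pics/knob.png

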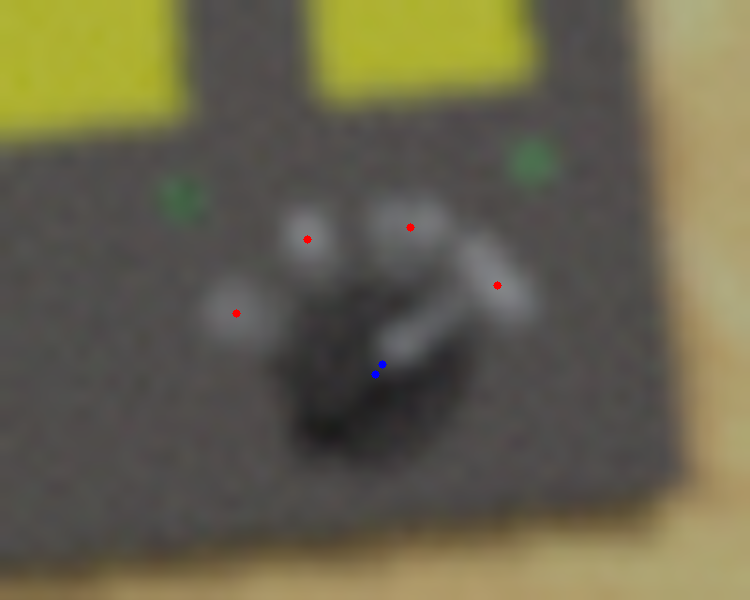

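The projected marks agree with the picture to about 1–2 mm, and the pointer is on three dots. Descending to grip.

Request:
{"name": "servo_tool", "arguments": {"rows": [[[0.0006,0.0005,0.028],[0,0,0.02],0],[[0,0,0.028],[0,0,0],0],[[0,0,0.028],[0,0,0],0],[[0,0,0.028],[0,0,0],0],[[0,0,0.028],[0,0,0],0],[[0,0,0.014],[0,0,0],0],[[0,0,0.014],[0,0,0],0],[[0,0,0],[0,0,0],0],[[0,0,0],[0,0,0],1],[[0,0,0],[0,0,0],1],[[0,0,0],[0,0,0],1],[[0,0,0],[0,0,0],1],[[0,0,0],[0,0,0],1],[[0,0,0],[0,0,0],1],[[0,0,0],[0,0,0],1],[[0,0,0],[0,0,0],1]]}}

```text
clock: 4.15
tool_pos: [0.4821, -0.0913, 0.0776]
orientation: [180.0, 0.0, 127.3]
force: [0.3, -0.3, -0.1]
opening: 0.0399
```

Request:
{"name": "servo_tool", "arguments": {"rows": [[[0,0,0],[0,0,0],1],[[0,0,0],[0,0,0],1],[[0,0,0],[0,0,0],1],[[0,0,0],[0,0,0],1],[[0,0,0],[0,0,0],1],[[0,0,0],[0,0,0],1],[[0,0,0],[0,0,0],1],[[0,0,0],[0,0,0],1]]}}

```text
clock: 4.82
tool_pos: [0.482, -0.0913, 0.0773]
orientation: [-180.0, -0.0, 127.3]
force: [-0.7, -0.3, 0.3]
opening: 0.0116
```

Request:
{"name": "servo_tool", "arguments": {"rows": [[[0,0,0],[0,0,-1],1],[[0,0,0],[0,0,-1],1],[[0,0,0],[0,0,-1],1],[[0,0,0],[0,0,-1],1],[[0,0,0],[0,0,-1],1],[[0,0,0],[0,0,-1],1],[[0,0,0],[0,0,-1],1],[[0,0,0],[0,0,-1],1],[[0,0,0],[0,0,-1],1],[[0,0,0],[0,0,-1],1],[[0,0,0],[0,0,-1],1],[[0,0,0],[0,0,-1],1],[[0,0,0],[0,0,-1],1],[[0,0,0],[0,0,-1],1],[[0,0,0],[0,0,-1],1],[[0,0,0],[0,0,-1],1],[[0,0,0],[0,0,-1],1],[[0,0,0],[0,0,-1],1],[[0,0,0],[0,0,-1],1],[[0,0,0],[0,0,-1],1]]}}

```text
clock: 6.48
tool_pos: [0.4821, -0.0922, 0.0774]
orientation: [-180.0, -0.1, -112.4]
force: [1.8, -7.4, -2.4]
opening: 0.0117
```

```bash
python3 - <<'E'
from h import *
go(.4818,-.0913,.0773,-112.5); print(telemetry.get_obs()["moment"])
E
```

```text
t 6.48 tcp [ 0.4821 -0.0922  0.0774] rpy [-1.7999e+02 -7.0000e-02 -1.1235e+02] q [ 12.2  13.8 -34.6   0.1 -41.6 -34.7] F [ 1.8 -7.4 -2.4] open 0.0117
shift in current tool [-0.7  0.6  0.1]  after turn (tool z units) 0.025 or -59.975  shift then [-0.7  0.6  0.1]
rotvec units [-0.002 -0.011  0.025]
[-2.82907943 -0.63721589  0.00370428]
```

Request:
{"name": "servo_tool", "arguments": {"rows": [[[0,0,0],[0,0,0],0.6],[[0,0,0],[0,0,0],0.6],[[0,0,0],[0,0,0],0.6],[[0,0,0],[0,0,0],0.6],[[0,0,-0.01],[0,0,0],0.4],[[0,0,-0.03],[0,0,0],0],[[0,0,-0.04],[0,0,0],0],[[0,0,-0.04],[0,0,0],0],[[0,0,-0.04],[0,0,0],0],[[0,0,0],[0,0,0],0],[[0,0,0],[0,0,0],0]]}}

```text
clock: 7.4
tool_pos: [0.4833, -0.0909, 0.2401]
orientation: [-179.7, 0.2, -112.7]
force: [0.6, 0.0, -0.9]
opening: 0.0761
```

```bash
python3 - <<'E'
from h import *
go(.44,-.3375,.2,-13.7)
pic("scene","s2.png",(225,130,465,310),3.3); pic("top","t2.png")
E
```

```text
t 7.4 tcp [ 0.4833 -0.0909  0.2401] rpy [-179.72    0.19 -112.7 ] q [ 12.3   3.1 -22.5   0.  -64.1 -35. ] F [ 0.6  0.  -0.9] open 0.0761
shift in current tool [244.3 -55.   39.6]  after turn (tool z units) -16.5 or 43.5  shift then [ 16.3 249.8  40.1]
rotvec units [ -0.062  -0.017 -16.5  ]
```

View pics/s2.png

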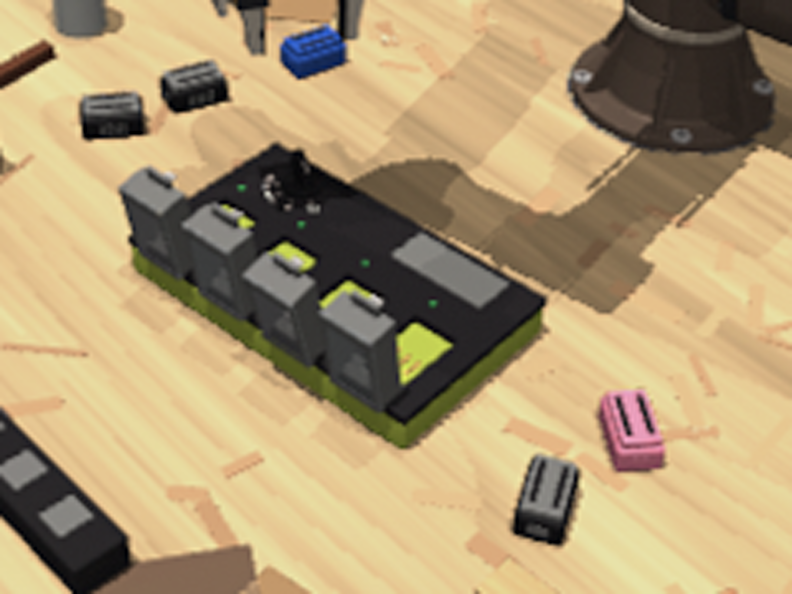

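View pics/t2.png

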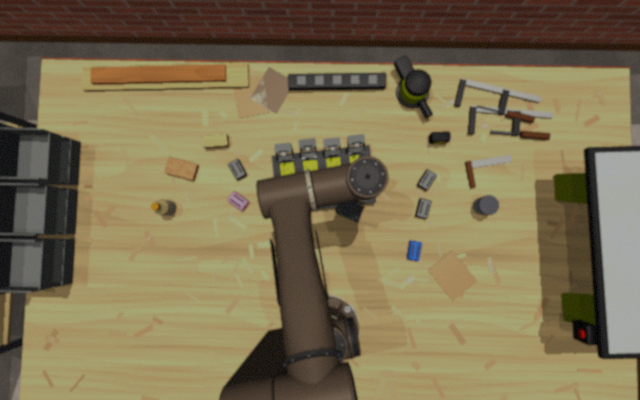

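```bash
cat >> h.py <<'E'
def box(im,n,x,y,yaw,off,s,hz=.036,L=.07,W=.044):
    t=np.radians(yaw);R=np.array([[np.cos(t),-np.sin(t)],[np.sin(t),np.cos(t)]])
    for z,col in ((0,(0,255,255)),(hz,(0,0,255))):
        P=[(*(np.array([x,y])+R@np.array([a*L/2,b*W/2])),z) for a,b in((1,1),(1,-1),(-1,-1),(-1,1))]
        p=(proj(n,P)-np.array(off)+.5)*s
        cv2.polylines(im,[p.astype(int).reshape(-1,1,2)],True,col,1)
E
python3 - <<'E'
from h import *
b=cv2.imread("pics/scene0.png"); a=cv2.imread("pics/top0.png")
pk=dict(A=(.5424,-.3484,-31.6),B=(.440,-.3374,-13.7),C=(.5682,.3344,34.4))
rows=[]
for n,im,o in(("scene",b,dict(A=(245,150),B=(270,140),C=(370,260))),("top",a,dict(A=(405,160),B=(400,190),C=(215,150)))):
    r=[]
    for k in "ABC":
        x,y=o[k]; u=cv2.resize(im[y:y+40,x:x+44],None,fx=6,fy=6,interpolation=cv2.INTER_CUBIC); box(u,n,*pk[k],(x,y),6); r.append(u)
    rows.append(np.hstack(r))
cv2.imwrite("pics/ov.png",np.vstack(rows))
E
```

```text
(no output)
```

View pics/ov.png

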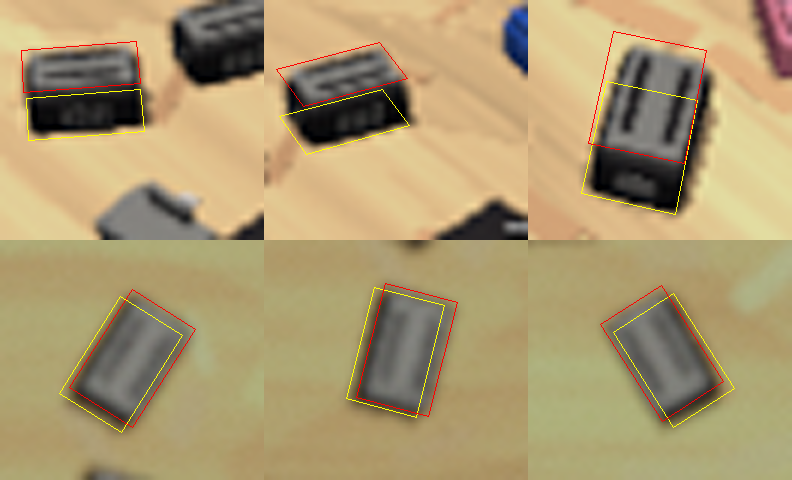

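```bash
cat >> h.py <<'E'
from scipy.optimize import minimize
def silh(imgs,x0,hw=28,S=8,dims=(.07,.044,.036)):
    """imgs: {cam: BGR}; refine x,y,yaw(deg) by silhouette area overlap"""
    ms={}
    for n,im in imgs.items():
        c=proj(n,[(x0[0],x0[1],.018)])[0]; o=(c-hw/2*1.6).astype(int); w=int(hw*1.6)
        u=cv2.resize(im[o[1]:o[1]+w,o[0]:o[0]+w],None,fx=S,fy=S,interpolation=cv2.INTER_CUBIC).astype(int)
        m=((u[:,:,2]-u[:,:,0]<28)&(u[:,:,2]<150)).astype(np.uint8)
        k,l,st,ce=cv2.connectedComponentsWithStats(m); cc=(c-o)*S
        i=1+np.argmin([np.linalg.norm(ce[j]-cc)-(st[j,4]>1500)*1e4 for j in range(1,k)])
        ms[n]=(o,(l==i).astype(np.uint8))
    def hull(n,x,o):
        t=np.radians(x[2]);R=np.array([[np.cos(t),-np.sin(t)],[np.sin(t),np.cos(t)]])
        P=[(*(np.array(x[:2])+R@np.array([a*dims[0]/2,b*dims[1]/2])),z) for a in(1,-1) for b in(1,-1) for z in(0,dims[2])]
        return cv2.convexHull(((proj(n,P)-o+.5)*S).astype(np.float32))
    def cost(v):
        x=[v[0]/1000,v[1]/1000,v[2]]; s=0
        for n,(o,m) in ms.items():
            h=np.zeros_like(m); cv2.fillConvexPoly(h,np.round(hull(n,x,o)*16).astype(np.int32),1,shift=4)
            s+=(h!=m).sum()/m.sum()
        return s
    v0=[x0[0]*1000,x0[1]*1000,x0[2]]
    r=minimize(cost,v0,method="Nelder-Mead",options=dict(initial_simplex=[v0,[v0[0]+5,v0[1],v0[2]],[v0[0],v0[1]+5,v0[2]],[v0[0],v0[1],v0[2]+8]]))
    return r.x.round(1),round(r.fun,3)
E
python3 - <<'E'
from h import *
b=cv2.imread("pics/scene0.png"); a=cv2.imread("pics/top0.png")
pk=dict(A=(.5424,-.3484,-31.6),B=(.440,-.3374,-13.7),C=(.5682,.3344,34.4))
for k in pk:
    print(k,silh({"top":a},pk[k]),silh({"scene":b},pk[k]),silh({"top":a,"scene":b},pk[k]))
E
```

```text
A (array([ 542. , -350. ,  -38.5]), np.float64(0.309)) (array([ 538.7, -352.5,  -32. ]), np.float64(0.252)) (array([ 541.7, -348.9,  -32.1]), np.float64(0.584))
B (array([ 438.9, -338.3,   -4.8]), np.float64(0.323)) (array([ 438.3, -337. ,  -29.7]), np.float64(0.249)) (array([ 437.7, -337.9,  -26. ]), np.float64(0.588))
C (array([565.1, 335. ,  38.8]), np.float64(0.311)) (array([566.8, 338.3,  34.3]), np.float64(0.19)) (array([566.3, 337.9,  34.3]), np.float64(0.517))
```

```bash
python3 - <<'E'
from h import *
b=cv2.imread("pics/scene0.png").astype(int); a=cv2.imread("pics/top0.png").astype(int)
print("top R"); print(a[166:196,427,2]); print(a[166:196,427,0])
print("scene"); print(b[262:300,390,2]); print(b[262:300,390,0])
E
```

```text
top R
[174 171 160 130 107 110 110 103  98 101 108 115 124 128 130 127 122 110
  98  98 108 112 104 108 128 154 170 173 175 173]
[106 105  98  81  85 106 107  99  95  97 103 109 119 124 124 121 117 105
  94  95 103 107  93  78  75  90 102 102 108 104]
scene
[222 222 223 224 227 217 160 103  89  94 113 130 134 133 132 130 130 130
 130 130 130 131 134 105  68  40  30  17  58  62  48  18 109 199 224 219
 217 221]
[127 127 127 129 145 142 133 101  86  90 108 125 128 128 126 125 125 125
 125 125 125 125 128 100  66  40  29  17  56  59  46  21  66 120 137 133
 132 135]
```

```bash
python3 - <<'E'
s=open("h.py").read()
s=s.replace("m=((u[:,:,2]-u[:,:,0]<28)&(u[:,:,2]<150)).astype(np.uint8)","m=((u[:,:,2]-u[:,:,0]<(38 if n=='top' else 50))|(u[:,:,2]<(125 if n=='top' else 125))).astype(np.uint8)")
open("h.py","w").write(s)
E
python3 - <<'E'
from h import *
b=cv2.imread("pics/scene0.png"); a=cv2.imread("pics/top0.png")
pk=dict(A=(.5424,-.3484,-31.6),B=(.440,-.3374,-13.7),C=(.5682,.3344,34.4))
for k in pk:
    print(k,silh({"top":a},pk[k]),silh({"scene":b},pk[k]),silh({"top":a,"scene":b},pk[k]))
E
```

```text
A (array([ 542.3, -349. ,  -35. ]), np.float64(0.11)) (array([ 542.6, -346.3,  -29.8]), np.float64(0.151)) (array([ 541. , -350. ,  -29.4]), np.float64(0.262))
B (array([ 437.8, -337.6,  -13.9]), np.float64(0.118)) (array([ 438. , -336.9,  -25. ]), np.float64(0.154)) (array([ 437.5, -337.4,  -18.2]), np.float64(0.292))
C (array([566.2, 334.9,  33.8]), np.float64(0.115)) (array([567.4, 339.7,  32. ]), np.float64(0.117)) (array([565.9, 337.1,  32.5]), np.float64(0.276))
```

```bash
python3 - <<'E'
from h import *
go(.4376,-.3375,.12,164.5)
E
```

```text
t 7.5 tcp [ 0.4815 -0.0911  0.237 ] rpy [ 1.7997e+02  2.0000e-02 -1.1271e+02] q [ 12.3   3.3 -22.7  -0.  -64.  -35. ] F [-0.5  0.2 -0.4] open 0.0839
shift in current tool [244.3 -54.7 116.8]  after turn (tool z units) 13.799 or -46.201  shift then [ -23.5 -249.2  117. ]
rotvec units [ 7.0000e-03 -1.0000e-03  1.3799e+01]
```

Request:
{"name": "servo_tool", "arguments": {"rows": [[[0,0,0],[0,0,1],0],[[0,0,0],[0,0,1],0],[[0,0,0],[0,0,1],0],[[0,0,0],[0,0,1],0],[[0,0,0],[0,0,1],0],[[0,0,0],[0,0,1],0],[[0,0,0],[0,0,1],0],[[0,0,0],[0,0,1],0],[[0,0,0],[0,0,1],0],[[0,0,0],[0,0,1],0],[[0,0,0],[0,0,1],0],[[0,0,0],[0,0,1],0],[[0,0,0],[0,0,1],0],[[0,0,0],[0,0,0.8],0],[[-0.003,-0.0356,0],[0,0,0],0],[[-0.003,-0.0356,0],[0,0,0],0],[[-0.003,-0.0356,0],[0,0,0],0],[[-0.003,-0.0356,0],[0,0,0],0],[[-0.003,-0.0356,0],[0,0,0],0],[[-0.004,-0.0356,0],[0,0,0],0]]}}

```text
clock: 9.17
tool_pos: [0.442, -0.3034, 0.2356]
orientation: [180.0, -0.2, 164.5]
force: [0.6, 1.0, 0.7]
opening: 0.0877
```

Request:
{"name": "servo_tool", "arguments": {"rows": [[[-0.0045,-0.0356,0],[0,0,0],0],[[0,0,0.04],[0,0,0],0],[[0,0,0.04],[0,0,0],0],[[0,0,0.037],[0,0,0],0],[[0,0,0],[0,0,0],0]]}}

```text
clock: 9.58
tool_pos: [0.4326, -0.3356, 0.1119]
orientation: [179.9, -0.8, 164.4]
force: [-0.5, 1.3, -0.0]
opening: 0.0882
```

```bash
python3 - <<'E'
from h import *
go(.4376,-.3375,.031,164.5)
pic("scene","s3.png",(240,120,340,190),7)
E
```

```text
t 9.58 tcp [ 0.4326 -0.3356  0.1119] rpy [179.85  -0.83 164.36] q [-17.4  16.3 -24.7  -0.2 -49.8 -88.1] F [-0.5  1.3 -0. ] open 0.0882
shift in current tool [-6.5 -0.7 80.8]  after turn (tool z units) -0.023 or 59.977  shift then [-5.3 -0.5 80.9]
rotvec units [ 0.025 -0.139 -0.023]
```

View pics/s3.png

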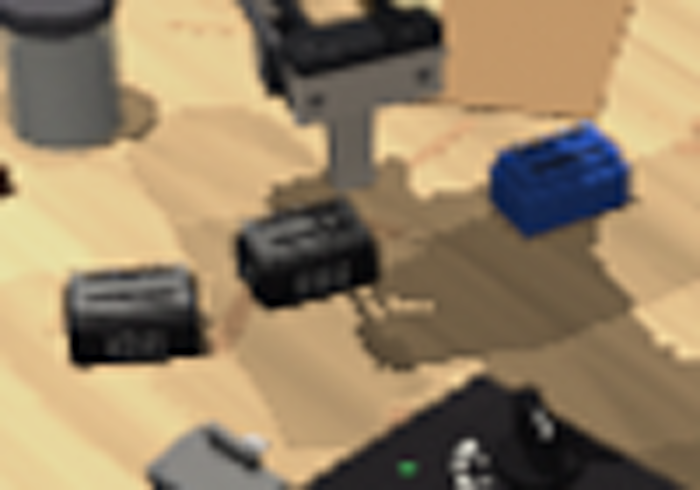

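```bash
python3 - <<'E'
from h import *
go(.4376,-.3375,.031,164.5)
p=telemetry.get_obs()["tool_pos"]; t=np.radians(164.5); j=np.array([np.sin(t),-np.cos(t),0])
for s in(-1,1): print(((proj("scene",[p+s*.05*j-[0,0,.019]])[0]-[240,120]+.5)*7).round())
E
```

```text
t 9.63 tcp [ 0.4348 -0.3366  0.1159] rpy [179.95  -0.61 164.48] q [-17.4  16.1 -24.4  -0.  -50.  -88.1] F [1.3 0.1 1. ] open 0.0876
shift in current tool [-3.8 -0.2 84.9]  after turn (tool z units) -0.004 or 59.996  shift then [-2.9 -0.1 84.9]
rotvec units [ 0.009 -0.101 -0.004]
[271.  80.]
[340. 176.]
```

Request:
{"name": "servo_tool", "arguments": {"rows": [[[0,0,0],[0,0,0],0]]}}

```text
clock: 9.72
tool_pos: [0.4382, -0.3379, 0.1204]
orientation: [-180.0, -0.1, 164.6]
force: [-0.0, -0.8, 1.0]
opening: 0.0875
```

Request:
{"name": "servo_tool", "arguments": {"rows": [[[0.0005,0,0.03],[0,0,0],0],[[0,0,0.03],[0,0,0],0],[[0,0,0.018],[0,0,0],0],[[0,0,0.011],[0,0,0],0],[[0,0,0],[0,0,0],0],[[0,0,0],[0,0,0],0],[[0,0,0],[0,0,0],1],[[0,0,0],[0,0,0],1],[[0,0,0],[0,0,0],1],[[0,0,0],[0,0,0],1],[[0,0,0],[0,0,0],1],[[0,0,0],[0,0,0],1],[[0,0,0],[0,0,0],1],[[0,0,0],[0,0,0],1],[[0,0,0],[0,0,0],1],[[0,0,0],[0,0,0],1],[[0,0,0],[0,0,0],1]]}}

```text
clock: 11.13
tool_pos: [0.4377, -0.3378, 0.0315]
orientation: [-180.0, -0.0, 164.5]
force: [-1.5, -1.1, 3.4]
opening: 0.0439
```

Request:
{"name": "servo_tool", "arguments": {"rows": [[[0,0,-0.02],[0,0,0],1],[[0,0,-0.03],[0,0,0],1],[[0,0,-0.035],[0,0,0],1],[[0,0,-0.035],[0,0,0],1],[[0,0,0],[0,0,-1],1],[[0,0,0],[0,0,-1],1],[[0,0,0],[0,0,-1],1],[[0,0,0],[0,0,-0.825],1],[[0,0,0],[0,0,0],1],[[0,0,0],[0,0,0],1]]}}

```text
clock: 11.97
tool_pos: [0.4375, -0.3373, 0.1508]
orientation: [180.0, -0.0, -172.7]
force: [0.4, 0.6, -2.7]
opening: 0.0441
```

```bash
python3 - <<'E'
from h import *
go(.5768,-.0153,.15,-172.55)
im=optics.snapshot("scene")[:,:,::-1]
p=telemetry.get_obs()["tool_pos"]; x0,y0=245,105
u=cv2.resize(im[y0:y0+70,x0:x0+90],None,fx=8,fy=8,interpolation=cv2.INTER_CUBIC)
cv2.imwrite("pics/s4raw.png",u)
t=np.radians(7.45);R=np.array([[np.cos(t),-np.sin(t)],[np.sin(t),np.cos(t)]])
for z in(p[2]-.031,p[2]+.005):
    P=[(*(p[:2]+R@np.array([a*.035,b*.022])),z) for a,b in((1,1),(1,-1),(-1,-1),(-1,1))]
    cv2.polylines(u,[((proj("scene",P)-[x0,y0]+.5)*8).astype(int).reshape(-1,1,2)],True,(0,0,255),1)
cv2.imwrite("pics/s4.png",u)
E
```

```text
t 11.97 tcp [ 0.4375 -0.3373  0.1508] rpy [ 1.7995e+02 -4.0000e-02 -1.7268e+02] q [-17.3  13.8 -22.2  -0.  -54.  -65.3] F [ 0.4  0.6 -2.7] open 0.0441
shift in current tool [-179.2  301.6    0.9]  after turn (tool z units) -0.021 or 59.979  shift then [-179.9  301.2    0.8]
rotvec units [ 0.008 -0.006 -0.021]
```

View pics/s4.png

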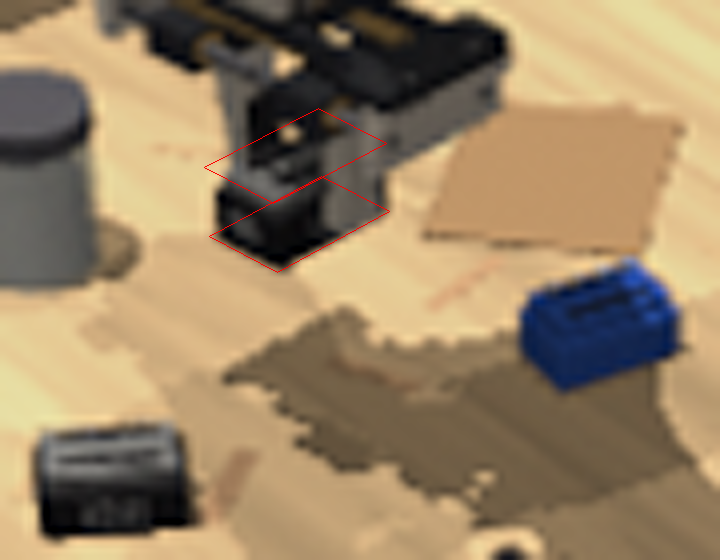

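Request:
{"name": "servo_tool", "arguments": {"rows": [[[-0.015,0.0251,0],[0,0,0],1],[[-0.015,0.0251,0],[0,0,0],1],[[-0.015,0.0251,0],[0,0,0],1],[[-0.015,0.0251,0],[0,0,0],1],[[-0.015,0.0251,0],[0,0,0],1],[[-0.015,0.0251,0],[0,0,0],1],[[-0.015,0.0251,0],[0,0,0],1],[[-0.015,0.0251,0],[0,0,0],1],[[-0.015,0.0251,0],[0,0,0],1],[[-0.015,0.0251,0],[0,0,0],1],[[-0.015,0.0251,0],[0,0,0],1],[[-0.015,0.0251,0],[0,0,0],1],[[0,0,0],[0,0,0],1],[[0,0,0],[0,0,0],1],[[0,0,0],[0,0,0],1]]}}

```text
clock: 13.27
tool_pos: [0.5765, -0.0154, 0.1508]
orientation: [-180.0, -0.1, -172.6]
force: [-0.2, 0.1, -1.1]
opening: 0.0438
```

```bash
python3 - <<'E'
from h import *
go(.5768,-.0153,.092,-172.55)
pic("scene","s5.png",(255,145,395,265),5.5)
E
```

```text
t 13.27 tcp [ 0.5765 -0.0154  0.1508] rpy [-1.8000e+02 -7.0000e-02 -1.7257e+02] q [  17.9   16.   -19.2   -0.   -54.9 -100.4] F [-0.2  0.1 -1.1] open 0.0438
shift in current tool [-0.3  0.1 58.8]  after turn (tool z units) -0.003 or 59.997  shift then [-0.3  0.1 58.8]
rotvec units [-0.    -0.011 -0.003]
```

View pics/s5.png

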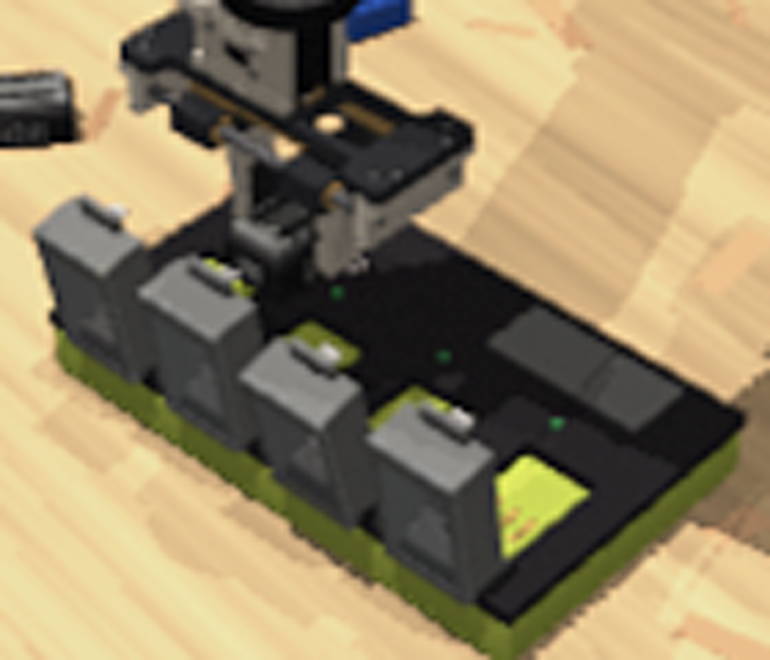

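Request:
{"name": "servo_tool", "arguments": {"rows": [[[-0.0003,0,0.03],[0,0,0],1],[[0,0,0.03],[0,0,0],1],[[0,0,0.006],[0,0,0],1],[[0,0,0.004],[0,0,0],1],[[0,0,0.004],[0,0,0],1],[[0,0,0.004],[0,0,0],1],[[0,0,0.004],[0,0,0],1],[[0,0,0],[0,0,0],1],[[0,0,0],[0,0,0],1]]}}

```text
clock: 14.07
tool_pos: [0.5775, -0.0154, 0.0699]
orientation: [180.0, 0.0, -172.5]
force: [0.2, -0.8, -2.3]
opening: 0.044
```

```bash
python3 - <<'E'
from h import *
go(.5768,-.0153,.067,-172.55)
pic("scene","s6.png",(255,145,395,265),5.5)
E
```

```text
t 14.07 tcp [ 0.5775 -0.0154  0.0699] rpy [ 1.8000e+02  4.0000e-02 -1.7251e+02] q [  17.9   21.4  -24.     0.   -44.6 -100.4] F [ 0.2 -0.8 -2.3] open 0.044
shift in current tool [0.7 0.2 2.9]  after turn (tool z units) 0.007 or -59.993  shift then [0.7 0.2 2.9]
rotvec units [0.    0.007 0.007]
```

View pics/s6.png

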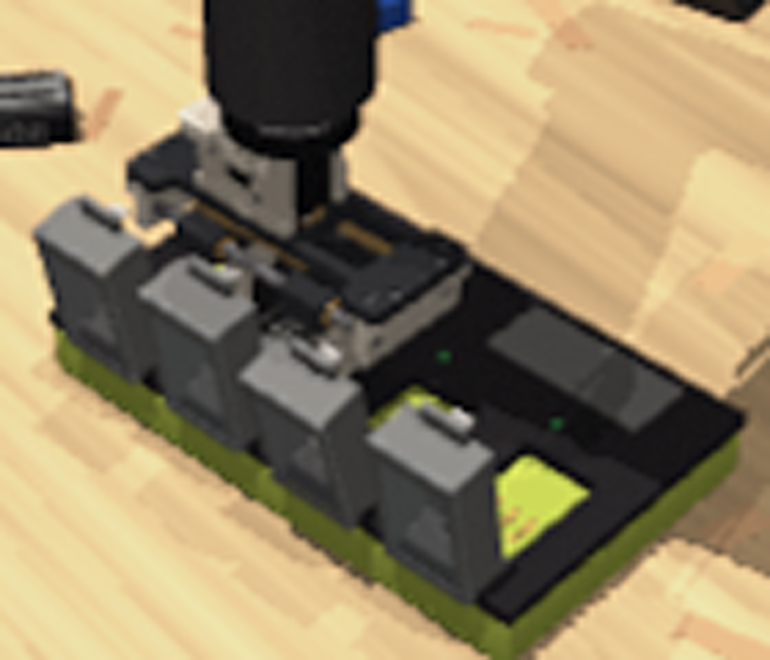

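Request:
{"name": "servo_tool", "arguments": {"rows": [[[0,0,0.002],[0,0,0],1],[[0,0,0.001],[0,0,0],1],[[0,0,0],[0,0,0],1],[[0,0,0],[0,0,0],1]]}}

```text
clock: 14.45
tool_pos: [0.5778, -0.0153, 0.0676]
orientation: [-180.0, 0.1, -172.5]
force: [-2.0, 1.3, 6.8]
opening: 0.0437
```

Request:
{"name": "servo_tool", "arguments": {"rows": [[[0,0,0],[0,0,0],0.35],[[0,0,0],[0,0,0],0.35],[[0,0,0],[0,0,0],0.35],[[0,0,0],[0,0,0],0.35],[[0,0,-0.005],[0,0,0],0.35],[[0,0,-0.02],[0,0,0],0.35],[[0,0,-0.035],[0,0,0],0],[[0,0,-0.04],[0,0,0],0],[[0,0,-0.03],[0,0,0],0],[[0,0,0],[0,0,0],0],[[0,0,0],[0,0,0],0]]}}

```text
clock: 15.37
tool_pos: [0.5784, -0.0152, 0.1991]
orientation: [180.0, 0.3, -172.5]
force: [0.6, 0.1, -1.2]
opening: 0.0845
```

```bash
python3 - <<'E'
from h import *
go(.5415,-.3495,.15,148)
b=optics.snapshot("scene")[:,:,::-1].copy(); a=optics.snapshot("top")[:,:,::-1].copy()
cv2.imwrite("pics/s7.png",cv2.resize(b[130:310,225:465],None,fx=3.3,fy=3.3)); cv2.imwrite("pics/t7.png",a)
print(silh({"top":a},(.5415,-.3495,-32)))
E
```

```text
t 15.37 tcp [ 0.5784 -0.0152  0.1991] rpy [ 179.96    0.28 -172.5 ] q [  17.9   13.4  -15.8    0.   -60.6 -100.4] F [ 0.6  0.1 -1.2] open 0.0845
shift in current tool [  80.4 -326.7   48.5]  after turn (tool z units) 6.583 or -53.417  shift then [-145.9 -303.1   49.1]
rotvec units [0.022 0.042 6.583]
(array([ 541.1, -349.5,  -31.2]), np.float64(0.092))
```

View pics/s7.png

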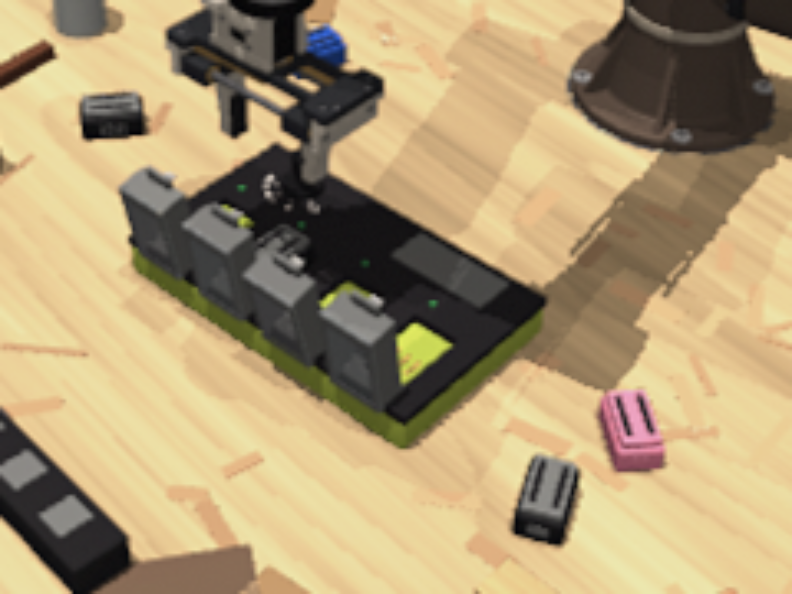

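Request:
{"name": "servo_tool", "arguments": {"rows": [[[0,0,0],[0,0,1],0],[[0,0,0],[0,0,1],0],[[0,0,0],[0,0,1],0],[[0,0,0],[0,0,1],0],[[0,0,0],[0,0,1],0],[[0,0,0],[0,0,1],0],[[0,0,0],[0,0,0.58],0],[[-0.0162,-0.0337,0],[0,0,0],0],[[-0.0162,-0.0337,0],[0,0,0],0],[[-0.0162,-0.0337,0],[0,0,0],0],[[-0.0162,-0.0337,0],[0,0,0],0],[[-0.0162,-0.0337,0],[0,0,0],0],[[-0.0162,-0.0337,0],[0,0,0],0],[[-0.0162,-0.0337,0],[0,0,0],0],[[-0.0162,-0.0337,0],[0,0,0],0],[[-0.0162,-0.0337,0],[0,0,0],0],[[0,0,0.03],[0,0,0],0],[[0,0,0.03],[0,0,0],0],[[0,0,0.02],[0,0,0],0],[[0,0,0],[0,0,0],0]]}}

```text
clock: 17.13
tool_pos: [0.5363, -0.3489, 0.1097]
orientation: [-179.9, -0.6, 147.9]
force: [-0.2, 0.5, -1.5]
opening: 0.087
```

Request:
{"name": "servo_tool", "arguments": {"rows": [[[0,0,0],[0,0,0],0],[[0,0,0],[0,0,0],0]]}}

```text
clock: 17.3
tool_pos: [0.5408, -0.3502, 0.1169]
orientation: [-180.0, 0.0, 148.0]
force: [-0.5, 0.1, 0.8]
opening: 0.0878
```

```bash
python3 - <<'E'
from h import *
go(.5413,-.3495,.031,148)
pic("scene","s8.png",(225,130,325,210),7)
E
```

```text
t 17.3 tcp [ 0.5408 -0.3502  0.1169] rpy [-1.7997e+02  1.0000e-02  1.4805e+02] q [ -15.6   23.6  -12.6    0.   -53.8 -106.4] F [-0.5  0.1  0.8] open 0.0878
shift in current tool [-0.1  0.9 85.9]  after turn (tool z units) 0.008 or -59.992  shift then [-0.1  0.8 85.9]
rotvec units [-0.005  0.002  0.008]
```

View pics/s8.png

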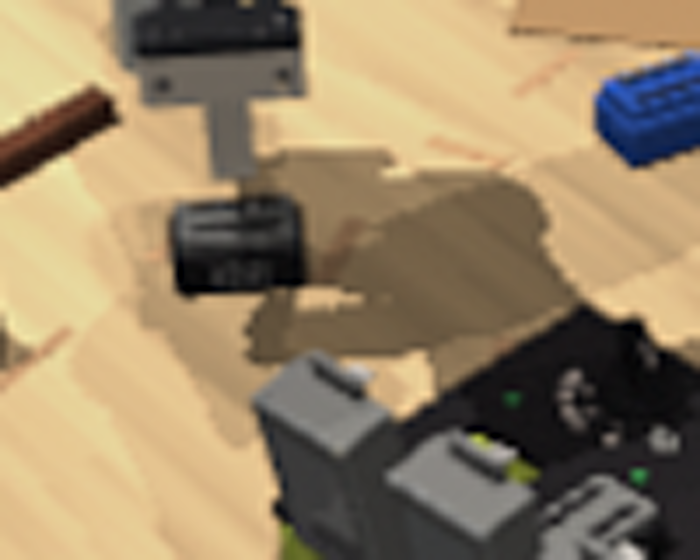

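Request:
{"name": "servo_tool", "arguments": {"rows": [[[0,0.0008,0.03],[0,0,0],0],[[0,0,0.03],[0,0,0],0],[[0,0,0.015],[0,0,0],0],[[0,0,0.0105],[0,0,0],0],[[0,0,0],[0,0,0],0],[[0,0,0],[0,0,0],0],[[0,0,0],[0,0,0],1],[[0,0,0],[0,0,0],1],[[0,0,0],[0,0,0],1],[[0,0,0],[0,0,0],1],[[0,0,0],[0,0,0],1],[[0,0,0],[0,0,0],1],[[0,0,0],[0,0,0],1],[[0,0,0],[0,0,0],1],[[0,0,0],[0,0,0],1],[[0,0,0],[0,0,0],1],[[0,0,0],[0,0,0],1]]}}

```text
clock: 18.77
tool_pos: [0.5405, -0.3494, 0.031]
orientation: [-180.0, -0.0, 148.0]
force: [-1.0, -0.4, 3.3]
opening: 0.0434
```

Request:
{"name": "servo_tool", "arguments": {"rows": [[[0,0,-0.02],[0,0,0],1],[[0,0,-0.03],[0,0,0],1],[[0,0,-0.035],[0,0,0],1],[[0,0,-0.035],[0,0,0],1],[[0,0,0],[0,0,-1],1],[[0,0,0],[0,0,-1],1],[[0,0,0],[0,0,-1],1],[[0,0,0],[0,0,-1],1],[[0,0,0],[0,0,-1],1],[[0,0,0],[0,0,-1],1],[[0,0,0],[0,0,-0.58],1],[[0,0,0],[0,0,0],1],[[0,0,0],[0,0,0],1]]}}

```text
clock: 19.85
tool_pos: [0.5405, -0.349, 0.1502]
orientation: [180.0, -0.0, -172.6]
force: [-0.3, -0.0, -2.4]
opening: 0.0442
```

```bash
python3 - <<'E'
from h import *
go(.5876,-.0986,.15,-172.55)
pic("scene","s9.png",(225,105,325,185),7)
E
```

```text
t 19.85 tcp [ 0.5405 -0.349   0.1502] rpy [ 1.7996e+02 -4.0000e-02 -1.7264e+02] q [-15.5  21.7 -10.6  -0.  -57.7 -67.1] F [-0.3 -0.  -2.4] open 0.0442
shift in current tool [-78.8 242.3   0.4]  after turn (tool z units) -0.016 or 59.984  shift then [-7.920e+01  2.422e+02  2.000e-01]
rotvec units [ 0.007 -0.006 -0.016]
```

View pics/s9.png

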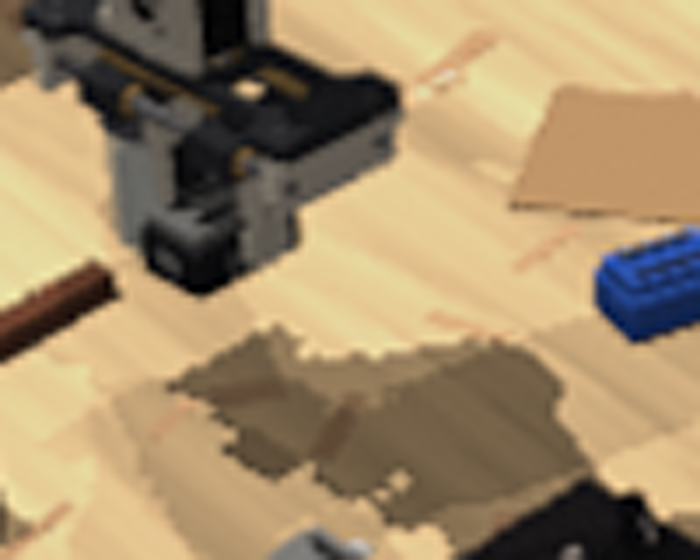

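Request:
{"name": "servo_tool", "arguments": {"rows": [[[-0.0099,0.0303,0],[0,0,0],1],[[-0.0099,0.0303,0],[0,0,0],1],[[-0.0099,0.0303,0],[0,0,0],1],[[-0.0099,0.0303,0],[0,0,0],1],[[-0.0099,0.0303,0],[0,0,0],1],[[-0.0099,0.0303,0],[0,0,0],1],[[-0.0099,0.0303,0],[0,0,0],1],[[-0.0099,0.0303,0],[0,0,0],1],[[0,0,0],[0,0,0],1],[[0,0,0],[0,0,0],1],[[0,0,0],[0,0,0],1]]}}

```text
clock: 20.82
tool_pos: [0.5875, -0.0984, 0.1507]
orientation: [180.0, -0.0, -172.5]
force: [-0.7, 0.2, -2.1]
opening: 0.0437
```

```bash
python3 - <<'E'
from h import *
go(.5876,-.0986,.067,-172.55)
pic("scene","s10.png",(235,125,355,215),6.5)
E
```

```text
t 20.82 tcp [ 0.5875 -0.0984  0.1507] rpy [ 1.8000e+02 -2.0000e-02 -1.7253e+02] q [  9.3  17.6 -16.9  -0.  -55.6 -91.8] F [-0.7  0.2 -2.1] open 0.0437
shift in current tool [-0.1 -0.2 83.7]  after turn (tool z units) 0.004 or -59.996  shift then [-0.1 -0.2 83.7]
rotvec units [ 0.    -0.003  0.004]
```

View pics/s10.png

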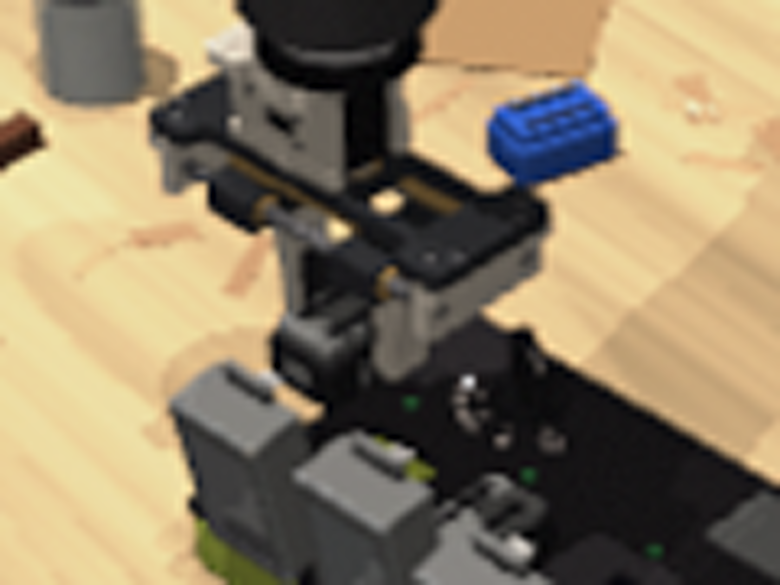

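Request:
{"name": "servo_tool", "arguments": {"rows": [[[0,0,0.03],[0,0,0],1],[[0,0,0.03],[0,0,0],1],[[0,0,0.006],[0,0,0],1],[[0,0,0.004],[0,0,0],1],[[0,0,0.004],[0,0,0],1],[[0,0,0.004],[0,0,0],1],[[0,0,0.004],[0,0,0],1],[[0,0,0.003],[0,0,0],1],[[0,0,0],[0,0,0],1],[[0,0,0],[0,0,0],1],[[0,0,0],[0,0,0],1]]}}

```text
clock: 21.78
tool_pos: [0.5875, -0.0995, 0.0686]
orientation: [-179.9, 0.0, -172.5]
force: [-6.5, -0.9, 10.3]
opening: 0.0436
```

Request:
{"name": "servo_tool", "arguments": {"rows": [[[0,0,0],[0,0,0],0.35],[[0,0,0],[0,0,0],0.35],[[0,0,0],[0,0,0],0.35],[[0,0,0],[0,0,0],0.35],[[0,0,0],[0,0,0],0.35],[[0,0,-0.005],[0,0,0],0.35],[[0,0,-0.02],[0,0,0],0.35],[[0,0,-0.03],[0,0,0],0.35],[[0,0,-0.04],[0,0,0],0],[[0,0,-0.035],[0,0,0],0],[[0,0,0],[0,0,0],0],[[0,0,0],[0,0,0],0]]}}

```text
clock: 22.78
tool_pos: [0.589, -0.0985, 0.199]
orientation: [-180.0, 0.3, -172.5]
force: [-0.2, -1.3, -0.3]
opening: 0.0781
```

```bash
python3 - <<'E'
from h import *
go(.566,.3365,.2,-146.5)
b=optics.snapshot("scene")[:,:,::-1].copy(); a=optics.snapshot("top")[:,:,::-1].copy()
cv2.imwrite("pics/s11.png",cv2.resize(b[150:270,255:395],None,fx=5.5,fy=5.5,interpolation=cv2.INTER_CUBIC)); cv2.imwrite("pics/t11.png",a)
print(silh({"top":a},(.566,.3365,33.5)),silh({"scene":b},(.566,.3365,33.5)))
E
```

```text
t 22.78 tcp [ 0.589  -0.0985  0.199 ] rpy [-179.99    0.32 -172.5 ] q [  9.3  15.1 -13.5   0.  -61.1 -91.8] F [-0.2 -1.3 -0.3] open 0.0781
shift in current tool [-34.  434.3  -0.8]  after turn (tool z units) -4.333 or 55.667  shift then [-220.9  375.4   -1. ]
rotvec units [-0.013  0.051 -4.333]
(array([566.3, 334.8,  32.3]), np.float64(0.099)) (array([565.8, 338.5,  32. ]), np.float64(0.127))
```

View pics/s11.png

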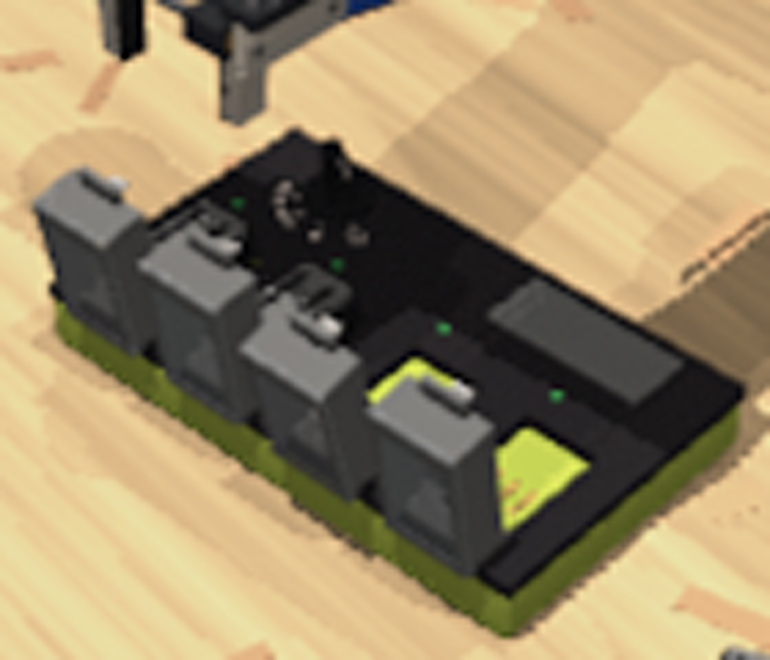

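Request:
{"name": "servo_tool", "arguments": {"rows": [[[0,0,0],[0,0,-1],0],[[0,0,0],[0,0,-1],0],[[0,0,0],[0,0,-1],0],[[0,0,0],[0,0,-1],0],[[0,0,0],[0,0,-0.25],0],[[-0.0201,0.0341,0],[0,0,0],0],[[-0.0201,0.0341,0],[0,0,0],0],[[-0.0201,0.0341,0],[0,0,0],0],[[-0.0201,0.0341,0],[0,0,0],0],[[-0.0201,0.0341,0],[0,0,0],0],[[-0.0201,0.0341,0],[0,0,0],0],[[-0.0201,0.0341,0],[0,0,0],0],[[-0.0201,0.0341,0],[0,0,0],0],[[-0.0201,0.0341,0],[0,0,0],0],[[-0.0201,0.0341,0],[0,0,0],0],[[-0.0201,0.0341,0],[0,0,0],0],[[0,0,0.03],[0,0,0],0],[[0,0,0.03],[0,0,0],0],[[0,0,0.02],[0,0,0],0],[[0,0,0],[0,0,0],0]]}}

```text
clock: 24.55
tool_pos: [0.5655, 0.3342, 0.109]
orientation: [-179.9, -0.6, -147.0]
force: [0.3, -0.8, -1.1]
opening: 0.088
```

Request:
{"name": "servo_tool", "arguments": {"rows": [[[0,0,0],[0,0,0],0],[[0,0,0],[0,0,0],0],[[0,0,0],[0,0,0],0]]}}

```text
clock: 24.8
tool_pos: [0.5697, 0.3368, 0.1175]
orientation: [180.0, 0.1, -147.0]
force: [-0.7, 1.2, 0.6]
opening: 0.0877
```

```bash
python3 - <<'E'
from h import *
go(.566,.3355,.031,-147)
b=optics.snapshot("scene")[:,:,::-1].copy(); a=optics.snapshot("top")[:,:,::-1].copy()
cv2.imwrite("pics/s12.png",cv2.resize(b[240:320,360:460],None,fx=6,fy=6,interpolation=cv2.INTER_CUBIC)); cv2.imwrite("pics/t12.png",cv2.resize(a[130:220,265:385],None,fx=6.5,fy=6.5,interpolation=cv2.INTER_CUBIC))
E
```

```text
t 24.8 tcp [0.5697 0.3368 0.1175] rpy [ 1.7999e+02  1.3000e-01 -1.4701e+02] q [  47.4   25.   -10.3    0.   -54.6 -104.5] F [-0.7  1.2  0.6] open 0.0877
shift in current tool [ 4.   0.9 86.5]  after turn (tool z units) -0.002 or 59.998  shift then [ 3.8  1.  86.5]
rotvec units [ 0.001  0.021 -0.002]
```

View pics/s12.png

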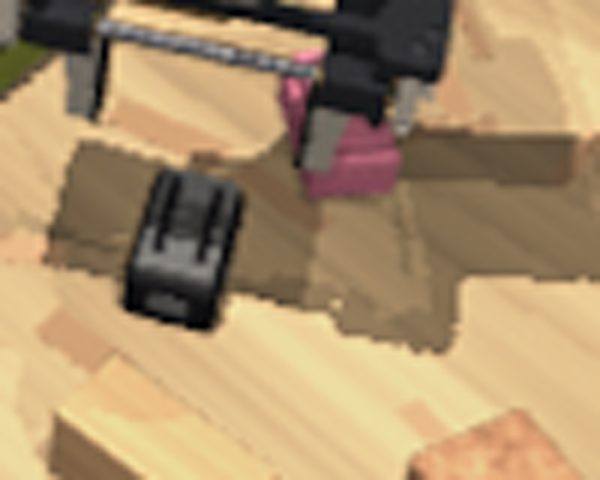

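View pics/t12.png

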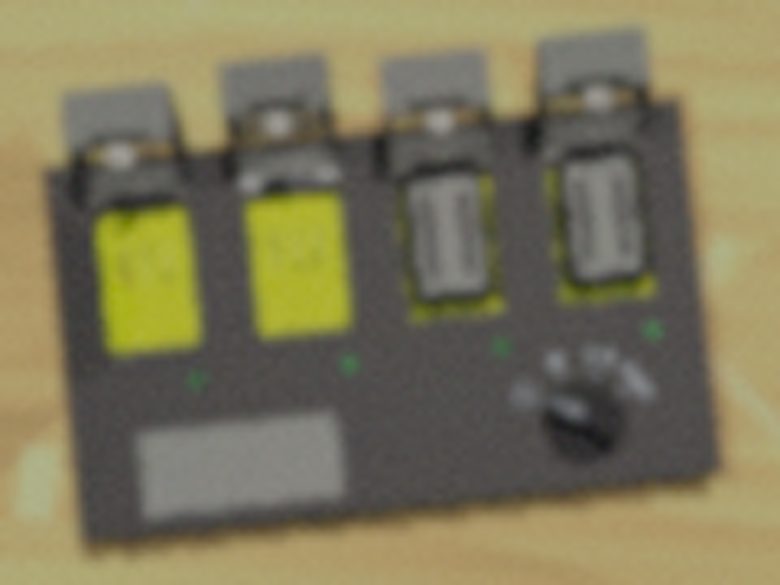

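Request:
{"name": "servo_tool", "arguments": {"rows": [[[0.0038,0.0005,0.03],[0,0,0],0],[[0,0,0.03],[0,0,0],0],[[0,0,0.015],[0,0,0],0],[[0,0,0.0115],[0,0,0],0],[[0,0,0],[0,0,0],0],[[0,0,0],[0,0,0],0],[[0,0,0],[0,0,0],1],[[0,0,0],[0,0,0],1],[[0,0,0],[0,0,0],1],[[0,0,0],[0,0,0],1],[[0,0,0],[0,0,0],1],[[0,0,0],[0,0,0],1],[[0,0,0],[0,0,0],1],[[0,0,0],[0,0,0],1],[[0,0,0],[0,0,0],1],[[0,0,0],[0,0,0],1],[[0,0,0],[0,0,0],1]]}}

```text
clock: 26.32
tool_pos: [0.5654, 0.3348, 0.0295]
orientation: [180.0, 0.0, -147.0]
force: [-0.4, 0.4, 2.6]
opening: 0.0437
```

Request:
{"name": "servo_tool", "arguments": {"rows": [[[0,0,-0.02],[0,0,0],1],[[0,0,-0.03],[0,0,0],1],[[0,0,-0.035],[0,0,0],1],[[0,0,-0.035],[0,0,0],1],[[0,0,0],[0,0,1],1],[[0,0,0],[0,0,1],1],[[0,0,0],[0,0,1],1],[[0,0,0],[0,0,1],1],[[0,0,0],[0,0,0.258],1],[[0,0,0],[0,0,0],1],[[0,0,0],[0,0,0],1]]}}

```text
clock: 27.23
tool_pos: [0.5651, 0.3344, 0.1487]
orientation: [-180.0, -0.1, -172.5]
force: [-0.5, -0.8, -2.4]
opening: 0.0438
```

```bash
python3 - <<'E'
from h import *
go(.5525,.151,.15,-172.55)
im=optics.snapshot("scene")[:,:,::-1]
p=telemetry.get_obs()["tool_pos"]; x0,y0=370,215
u=cv2.resize(im[y0:y0+80,x0:x0+90],None,fx=7,fy=7,interpolation=cv2.INTER_CUBIC)
t=np.radians(7.45);R=np.array([[np.cos(t),-np.sin(t)],[np.sin(t),np.cos(t)]])
for z in(p[2]-.031,p[2]+.005):
    P=[(*(p[:2]+R@np.array([a*.035,b*.022])),z) for a,b in((1,1),(1,-1),(-1,-1),(-1,1))]
    cv2.polylines(u,[((proj("scene",P)-[x0,y0]+.5)*7).astype(int).reshape(-1,1,2)],True,(0,0,255),1)
cv2.imwrite("pics/s13.png",u)
E
```

```text
t 27.23 tcp [0.5651 0.3344 0.1487] rpy [-1.7997e+02 -6.0000e-02 -1.7249e+02] q [  47.6   23.    -8.9   -0.   -58.2 -130.1] F [-0.5 -0.8 -2.4] open 0.0438
shift in current tool [  36.4 -180.2   -1.1]  after turn (tool z units) 0.01 or -59.99  shift then [  36.2 -180.2   -1.3]
rotvec units [-0.006 -0.009  0.01 ]
```

View pics/s13.png

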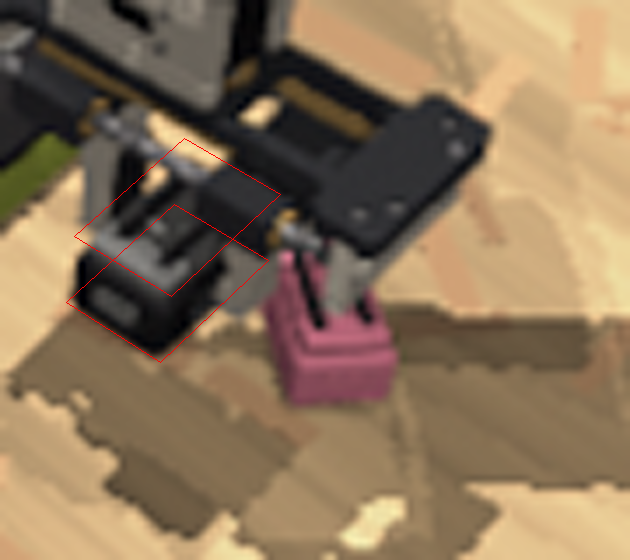

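Request:
{"name": "servo_tool", "arguments": {"rows": [[[0.006,-0.03,0],[0,0,0],1],[[0.006,-0.03,0],[0,0,0],1],[[0.006,-0.03,0],[0,0,0],1],[[0.006,-0.03,0],[0,0,0],1],[[0.006,-0.03,0],[0,0,0],1],[[0.006,-0.03,0],[0,0,0],1],[[0,0,0],[0,0,0],1],[[0,0,0],[0,0,0],1],[[0,0,0],[0,0,0],1]]}}

```text
clock: 28.03
tool_pos: [0.5533, 0.1516, 0.1496]
orientation: [180.0, 0.0, -172.6]
force: [0.1, 0.2, -2.7]
opening: 0.0441
```

```bash
python3 - <<'E'
from h import *
go(.5525,.151,.067,-172.55)
pic("scene","s14.png",(295,155,415,255),6.5)
E
```

```text
t 28.03 tcp [0.5533 0.1516 0.1496] rpy [ 1.7998e+02  3.0000e-02 -1.7255e+02] q [  34.9   15.7  -19.8    0.   -54.5 -117.4] F [ 0.1  0.2 -2.7] open 0.0441
shift in current tool [ 0.9 -0.5 82.6]  after turn (tool z units) -0.0 or 60.0  shift then [ 0.8 -0.5 82.6]
rotvec units [ 0.003  0.006 -0.   ]
```

View pics/s14.png

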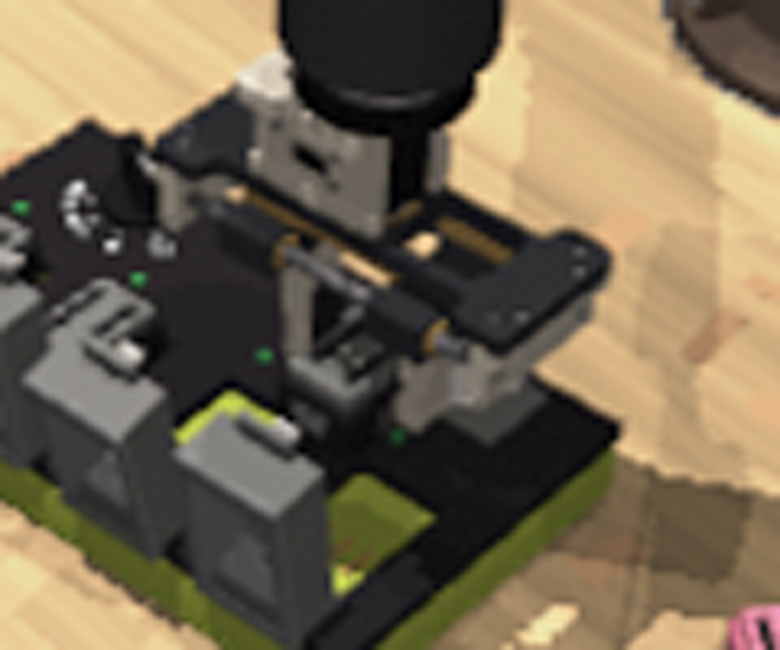

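Request:
{"name": "servo_tool", "arguments": {"rows": [[[0.0005,-0.0004,0.03],[0,0,0],1],[[0,0,0.03],[0,0,0],1],[[0,0,0.006],[0,0,0],1],[[0,0,0.004],[0,0,0],1],[[0,0,0.004],[0,0,0],1],[[0,0,0.004],[0,0,0],1],[[0,0,0.004],[0,0,0],1],[[0,0,0],[0,0,0],1],[[0,0,0],[0,0,0],1],[[0,0,0],[0,0,0],1]]}}

```text
clock: 28.92
tool_pos: [0.5529, 0.1513, 0.0679]
orientation: [180.0, 0.0, -172.6]
force: [0.2, -0.6, -1.8]
opening: 0.0442
```

Request:
{"name": "servo_tool", "arguments": {"rows": [[[0,0,0.0015],[0,0,0],1],[[0,0,0],[0,0,0],1],[[0,0,0],[0,0,0],1],[[0,0,0],[0,0,0],0.35],[[0,0,0],[0,0,0],0.35],[[0,0,0],[0,0,0],0.35],[[0,0,0],[0,0,0],0.35],[[0,0,0],[0,0,0],0.35],[[0,0,-0.005],[0,0,0],0.35],[[0,0,-0.02],[0,0,0],0.35],[[0,0,-0.03],[0,0,0],0.35],[[0,0,-0.03],[0,0,0],1],[[0,0,0],[0,0,0],1],[[0,0,0],[0,0,0],1],[[0,0,0],[0,0,0],1]]}}

```text
clock: 30.17
tool_pos: [0.5523, 0.1511, 0.1511]
orientation: [180.0, 0.0, -172.6]
force: [0.6, -0.9, -1.1]
opening: 0.0359
```

```bash
python3 - <<'E'
from h import *
go(.555,.1512,.15,-172.55)
pic("scene","s15.png",(255,145,395,265),5.5)
E
```

```text
t 30.17 tcp [0.5523 0.1511 0.1511] rpy [ 1.7997e+02  2.0000e-02 -1.7257e+02] q [  34.9   15.5  -19.8   -0.   -54.6 -117.4] F [ 0.6 -0.9 -1.1] open 0.0359
shift in current tool [-2.7 -0.2  1.1]  after turn (tool z units) -0.004 or 59.996  shift then [-2.7 -0.2  1.1]
rotvec units [ 0.005  0.003 -0.004]
```

View pics/s15.png

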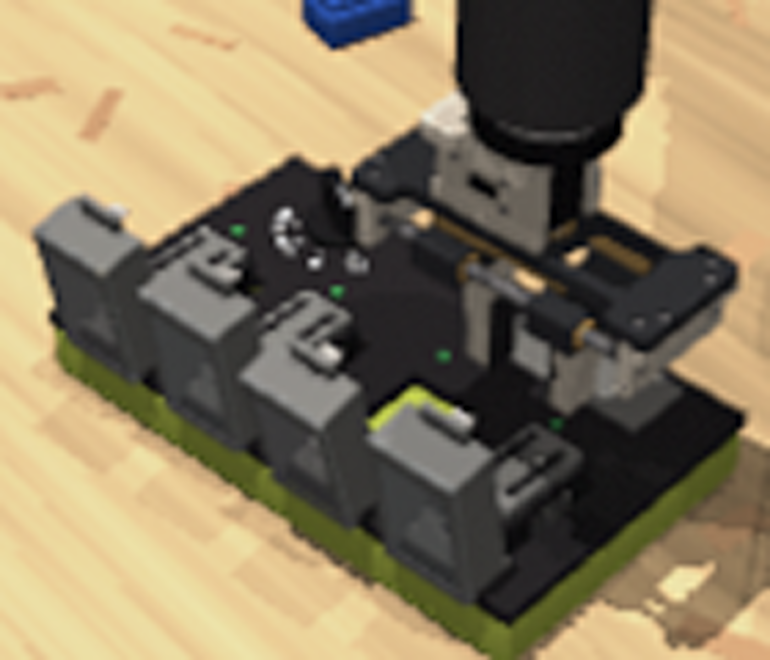

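Request:
{"name": "servo_tool", "arguments": {"rows": [[[0,0,0],[0,0,0],1],[[0,0,0],[0,0,0],1],[[0,0,0],[0,0,0],1],[[0,0,0],[0,0,0],1],[[0,0,0.03],[0,0,0],1],[[0,0,0.022],[0,0,0],1],[[0,0,0.004],[0,0,0],1],[[0,0,0.002],[0,0,0],1],[[0,0,0.002],[0,0,0],1],[[0,0,0.001],[0,0,0],1],[[0,0,0],[0,0,0],1],[[0,0,0],[0,0,0],1]]}}

```text
clock: 31.22
tool_pos: [0.5533, 0.1515, 0.0911]
orientation: [180.0, 0.1, -172.5]
force: [-0.8, -0.3, 3.4]
opening: 0.0004
```

Request:
{"name": "servo_tool", "arguments": {"rows": [[[0,0,-0.035],[0,0,0],1],[[0,-0.036,0],[0,0,0],1],[[0,-0.036,0],[0,0,0],1],[[0,-0.036,0],[0,0,0],1],[[0,-0.036,0],[0,0,0],1],[[0,-0.036,0],[0,0,0],1],[[0,-0.036,0],[0,0,0],1],[[0,-0.036,0],[0,0,0],1],[[0,0,0],[0,0,0],1],[[0,0,0.02],[0,0,0],1],[[0,0,0.008],[0,0,0],1],[[0,0,0.004],[0,0,0],1],[[0,0,0.002],[0,0,0],1],[[0,0,0.001],[0,0,0],1],[[0,0,0],[0,0,0],1],[[0,0,0],[0,0,0],1]]}}

```text
clock: 32.55
tool_pos: [0.5845, -0.0987, 0.0911]
orientation: [-180.0, -0.1, -172.5]
force: [-5.0, -1.7, 7.0]
opening: 0.0007
```

All three packs are seated: pressing from above put the tops of C and A at z≈0.072, and B's grasp height matched. Next are the hoods, starting by going over and behind hood 4.

Request:
{"name": "servo_tool", "arguments": {"rows": [[[0,0,-0.0365],[0,0,0],1],[[0,0,-0.0365],[0,0,0],1],[[0,0,-0.0365],[0,0,0],1],[[0,0,0],[0,0,0],1],[[-0.0313,0,0],[0,0,0],1],[[-0.0313,0,0],[0,0,0],1],[[-0.0313,0,0],[0,0,0],1],[[-0.0313,0,0],[0,0,0],1],[[0,0,0],[0,0,0],1],[[0,0,0],[0,0,0],1]]}}

```text
clock: 33.38
tool_pos: [0.7104, -0.0815, 0.1984]
orientation: [-180.0, -0.1, -172.5]
force: [-1.1, 0.2, 0.1]
opening: 0.0009
```

```bash
cat >> h.py <<'E'
def chg():
    s=telemetry.get_obs(); p=s["tool_pos"]; t=np.radians(7.45); d=p[:2]-[.5356,.0216]
    print("t",round(s["clock"],2),"charger x,y,tip z mm",((d[0]*np.cos(t)+d[1]*np.sin(t))*1e3).round(1),((-d[0]*np.sin(t)+d[1]*np.cos(t))*1e3).round(1),((p[2]-.019)*1e3).round(1),"rpy",s["orientation"].round(1),"F",np.round(s["force"],1))
E
python3 - <<'E'
from h import *
chg()
pic("scene","s16.png",(235,110,395,230),4.9)
E
```

```text
t 33.38 charger x,y,tip z mm 159.9 -124.9 179.4 rpy [-1.800e+02 -1.000e-01 -1.725e+02] F [-1.1  0.2  0.1]
```

View pics/s16.png

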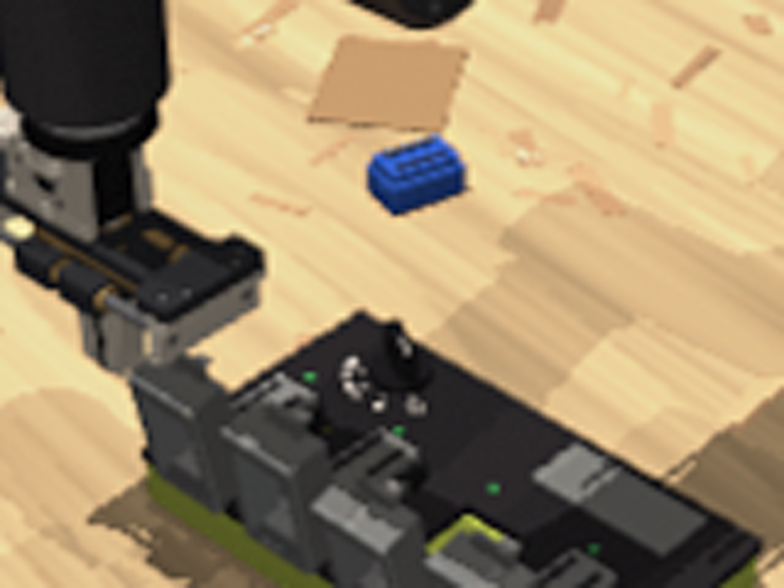

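Request:
{"name": "servo_tool", "arguments": {"rows": [[[0,0,0.032],[0,0,0],1],[[0,0,0.032],[0,0,0],1],[[0,0,0],[0,0,0],1],[[0,0,0],[0,0,0],1],[[0.016,0,0],[0,0,0],1],[[0.016,0,0],[0,0,0],1],[[0.016,0,0],[0,0,0],1],[[0.016,0,0],[0,0,0],1],[[0.016,0,0],[0,0,0],1],[[0.016,0,0],[0,0,0],1],[[0,0,0],[0,0,0],1]]}}

```text
clock: 34.35
tool_pos: [0.6129, -0.0953, 0.139]
orientation: [-180.0, 0.2, -172.6]
force: [-0.7, -0.3, 0.5]
opening: 0.0004
```

```bash
python3 - <<'E'
from h import *
chg()
pic("scene","s17.png",(235,110,395,230),4.9)
E
```

```text
t 34.35 charger x,y,tip z mm 61.5 -125.9 120.0 rpy [-180.     0.2 -172.6] F [-0.7 -0.3  0.5]
```

View pics/s17.png

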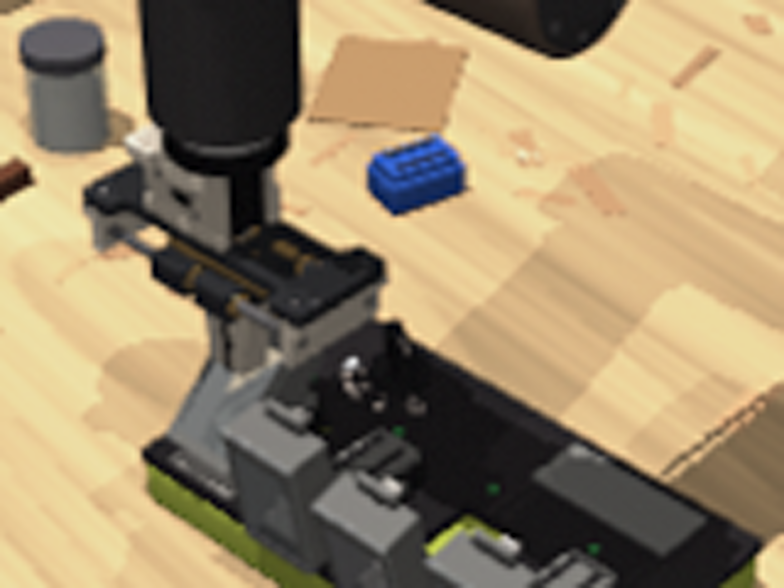

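Request:
{"name": "servo_tool", "arguments": {"rows": [[[0.015,0,0.002],[0,0,0],1],[[0.015,0,0.003],[0,0,0],1],[[0.003,0,0.007],[0,0,0],1],[[0.0055,0,0.0065],[0,0,0],1],[[0.0055,0,0.0065],[0,0,0],1],[[0.0045,0,0.008],[0,0,0],1],[[0.0036,0,0.008],[0,0,0],1],[[0,0,0.003],[0,0,0],1],[[0,0,0.002],[0,0,0],1],[[0,0,0],[0,0,0],1],[[0,0,0],[0,0,0],1]]}}

```text
clock: 35.32
tool_pos: [0.5644, -0.1019, 0.0962]
orientation: [-179.9, 0.3, -172.4]
force: [-20.6, 8.5, 61.5]
opening: 0.0001
```

```bash
python3 - <<'E'
from h import *
chg()
pic("scene","s18.png",(235,110,395,230),4.9)
E
```

```text
t 35.32 charger x,y,tip z mm 12.5 -126.1 77.2 rpy [-179.9    0.3 -172.4] F [-20.6   8.5  61.5]
```

View pics/s18.png

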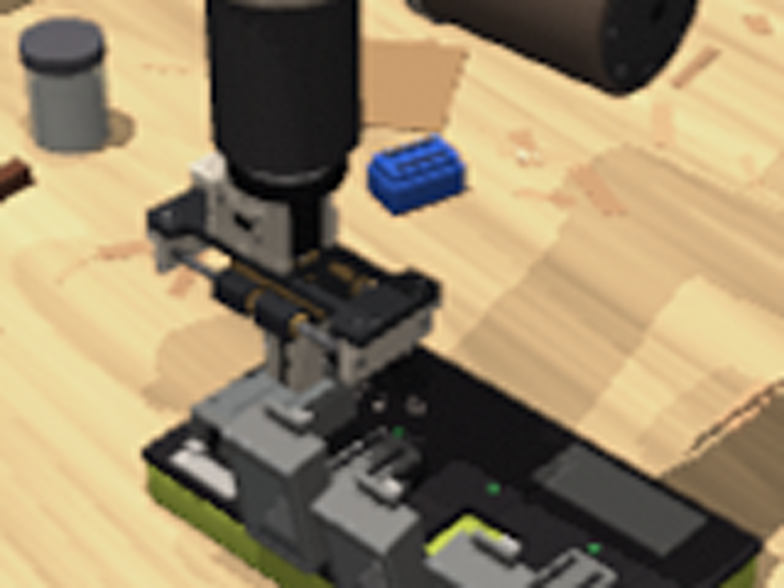

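Request:
{"name": "servo_tool", "arguments": {"rows": [[[0,0,-0.01],[0,0,0],1],[[0,0,-0.03],[0,0,0],1],[[0,0,-0.035],[0,0,0],1],[[0,0,-0.035],[0,0,0],1],[[0,0.014,0],[0,0,0],1],[[-0.03,0.014,0],[0,0,0],1],[[-0.03,0.014,0],[0,0,0],1],[[-0.03,0.014,0],[0,0,0],1],[[-0.03,0.014,0],[0,0,0],1],[[-0.03,0.014,0],[0,0,0],1],[[0,0,0],[0,0,0],1],[[0,0,0],[0,0,0],1]]}}

```text
clock: 36.37
tool_pos: [0.7011, 0.0021, 0.1968]
orientation: [-180.0, -0.2, -172.5]
force: [-0.8, -0.4, -0.1]
opening: 0.0005
```

```bash
python3 - <<'E'
from h import *
chg()
pic("scene","s19.png",(235,130,395,250),4.9)
E
```

```text
t 36.37 charger x,y,tip z mm 161.6 -40.8 177.8 rpy [-180.    -0.2 -172.5] F [-0.8 -0.4 -0.1]
```

View pics/s19.png

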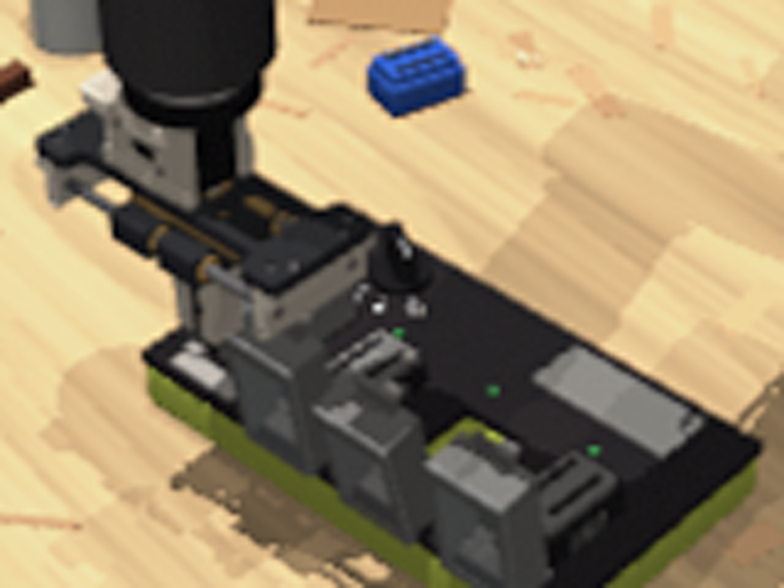

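Request:
{"name": "servo_tool", "arguments": {"rows": [[[0,0,0.031],[0,0,0],1],[[0,0,0.031],[0,0,0],1],[[0,0,0],[0,0,0],1],[[0,0,0],[0,0,0],1],[[0.016,0,0],[0,0,0],1],[[0.016,0,0],[0,0,0],1],[[0.016,0,0],[0,0,0],1],[[0.016,0,0],[0,0,0],1],[[0.016,0,0],[0,0,0],1],[[0.016,0,0],[0,0,0],1],[[0.016,0,0.002],[0,0,0],1],[[0.016,0,0.003],[0,0,0],1],[[0.003,0,0.007],[0,0,0],1],[[0.0055,0,0.0065],[0,0,0],1],[[0.0055,0,0.0065],[0,0,0],1],[[0.0045,0,0.007],[0,0,0],1],[[0.0036,0,0.006],[0,0,0],1],[[0,0,0],[0,0,0],1],[[0,0,0],[0,0,0],1],[[0,0,0],[0,0,0],1]]}}

```text
clock: 38.08
tool_pos: [0.5516, -0.0185, 0.0991]
orientation: [-180.0, -0.0, -172.6]
force: [-0.4, 0.9, -0.0]
opening: 0.0003
```

```bash
python3 - <<'E'
from h import *
chg()
E
```

```text
t 38.08 charger x,y,tip z mm 10.7 -41.8 80.1 rpy [-180.    -0.  -172.6] F [-0.4  0.9 -0. ]
```

Tip z is 80 with no load, so it needs a few mm more.

Request:
{"name": "servo_tool", "arguments": {"rows": [[[0,0,0.002],[0,0,0],1],[[0,0,0.002],[0,0,0],1],[[0,0,0.001],[0,0,0],1],[[0,0,0],[0,0,0],1],[[0,0,0],[0,0,0],1]]}}

```text
clock: 38.5
tool_pos: [0.5521, -0.0184, 0.0968]
orientation: [-180.0, 0.1, -172.5]
force: [-9.1, 1.9, 22.8]
opening: 0.0004
```

```bash
python3 - <<'E'
from h import *
chg()
pic("scene","s20.png",(235,130,395,250),4.9)
E
```

```text
t 38.5 charger x,y,tip z mm 11.1 -41.8 77.8 rpy [-1.800e+02  1.000e-01 -1.725e+02] F [-9.1  1.9 22.8]
```

View pics/s20.png

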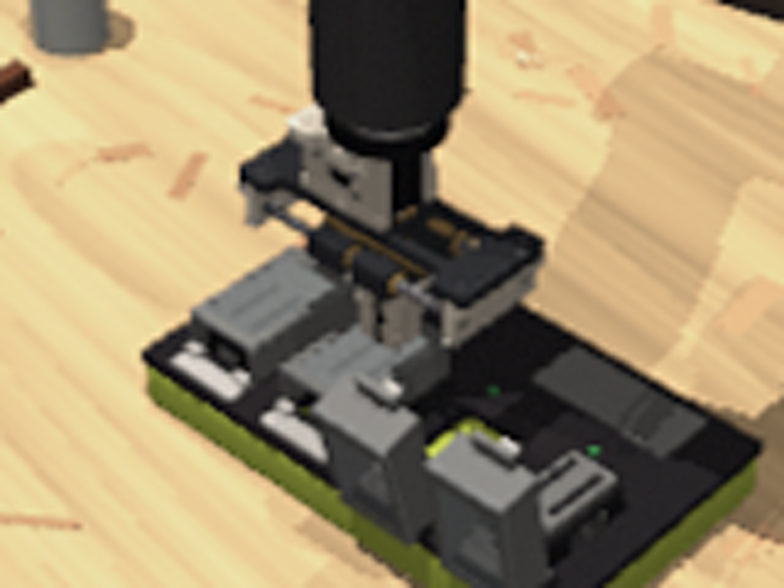

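Hoods 4 and 3 are down. Next is hood 2.

Request:
{"name": "servo_tool", "arguments": {"rows": [[[0,0,-0.01],[0,0,0],1],[[0,0,-0.03],[0,0,0],1],[[0,0,-0.033],[0,0,0],1],[[0,0,-0.033],[0,0,0],1],[[0,0.014,0],[0,0,0],1],[[-0.03,0.014,0],[0,0,0],1],[[-0.03,0.014,0],[0,0,0],1],[[-0.03,0.014,0],[0,0,0],1],[[-0.03,0.014,0],[0,0,0],1],[[-0.03,0.014,0],[0,0,0],1],[[0,0,0],[0,0,0],1],[[0,0,0],[0,0,0],1],[[0,0,0],[0,0,0],1]]}}

```text
clock: 39.63
tool_pos: [0.689, 0.0842, 0.1996]
orientation: [-180.0, -0.1, -172.6]
force: [-0.3, 0.6, -0.2]
opening: 0.0002
```

```bash
python3 - <<'E'
from h import *
chg()
E
```

```text
t 39.63 charger x,y,tip z mm 160.2 42.2 180.6 rpy [-1.800e+02 -1.000e-01 -1.726e+02] F [-0.3  0.6 -0.2]
```

Request:
{"name": "servo_tool", "arguments": {"rows": [[[0,0,0.032],[0,0,0],1],[[0,0,0.032],[0,0,0],1],[[0,0,0],[0,0,0],1],[[0.016,0,0],[0,0,0],1],[[0.016,0,0],[0,0,0],1],[[0.016,0,0],[0,0,0],1],[[0.016,0,0],[0,0,0],1],[[0.016,0,0],[0,0,0],1],[[0.016,0,0],[0,0,0],1],[[0.016,0,0.002],[0,0,0],1],[[0.016,0,0.003],[0,0,0],1],[[0.003,0,0.007],[0,0,0],1],[[0.0055,0,0.0065],[0,0,0],1],[[0.0055,0,0.0065],[0,0,0],1],[[0.0045,0,0.007],[0,0,0],1],[[0.0036,0,0.006],[0,0,0],1],[[0,0,0.002],[0,0,0],1],[[0,0,0.001],[0,0,0],1],[[0,0,0],[0,0,0],1],[[0,0,0],[0,0,0],1]]}}

```text
clock: 41.3
tool_pos: [0.5405, 0.0647, 0.0968]
orientation: [-180.0, -0.0, -172.5]
force: [-7.9, 0.6, 21.9]
opening: 0.0006
```

```bash
python3 - <<'E'
from h import *
chg()
E
```

```text
t 41.3 charger x,y,tip z mm 10.4 42.1 77.8 rpy [-180.    -0.  -172.5] F [-7.9  0.6 21.9]
```

Request:
{"name": "servo_tool", "arguments": {"rows": [[[0,0,-0.01],[0,0,0],1],[[0,0,-0.03],[0,0,0],1],[[0,0,-0.033],[0,0,0],1],[[0,0,-0.033],[0,0,0],1],[[0,0.014,0],[0,0,0],1],[[-0.03,0.014,0],[0,0,0],1],[[-0.03,0.014,0],[0,0,0],1],[[-0.03,0.014,0],[0,0,0],1],[[-0.03,0.014,0],[0,0,0],1],[[-0.03,0.014,0],[0,0,0],1],[[0,0,0],[0,0,0],1],[[0,0,0],[0,0,0],1],[[0,0,0],[0,0,0],1]]}}

```text
clock: 42.38
tool_pos: [0.678, 0.1673, 0.2]
orientation: [-180.0, -0.1, -172.6]
force: [0.2, -0.2, -0.2]
opening: 0.0005
```

```bash
python3 - <<'E'
from h import *
chg()
E
```

```text
t 42.38 charger x,y,tip z mm 160.1 126.0 181.0 rpy [-1.800e+02 -1.000e-01 -1.726e+02] F [ 0.2 -0.2 -0.2]
```

Request:
{"name": "servo_tool", "arguments": {"rows": [[[0,0,0.032],[0,0,0],1],[[0,0,0.032],[0,0,0],1],[[0,0,0],[0,0,0],1],[[0.016,0,0],[0,0,0],1],[[0.016,0,0],[0,0,0],1],[[0.016,0,0],[0,0,0],1],[[0.016,0,0],[0,0,0],1],[[0.016,0,0],[0,0,0],1],[[0.016,0,0],[0,0,0],1],[[0.016,0,0.002],[0,0,0],1],[[0.016,0,0.003],[0,0,0],1],[[0.003,0,0.007],[0,0,0],1],[[0.0055,0,0.0065],[0,0,0],1],[[0.0055,0,0.0065],[0,0,0],1],[[0.0045,0,0.007],[0,0,0],1],[[0.0036,0,0.006],[0,0,0],1],[[0,0,0.002],[0,0,0],1],[[0,0,0.001],[0,0,0],1],[[0,0,0],[0,0,0],1],[[0,0,0],[0,0,0],1]]}}

```text
clock: 44.05
tool_pos: [0.529, 0.1479, 0.0969]
orientation: [-180.0, -0.1, -172.5]
force: [-7.4, -0.1, 14.6]
opening: 0.0003
```

```bash
python3 - <<'E'
from h import *
chg()
E
```

```text
t 44.05 charger x,y,tip z mm 9.9 126.0 77.9 rpy [-1.800e+02 -1.000e-01 -1.725e+02] F [-7.4 -0.1 14.6]
```

Request:
{"name": "servo_tool", "arguments": {"rows": [[[0,0,-0.01],[0,0,0],1],[[0,0,-0.03],[0,0,0],1],[[0,0,-0.04],[0,0,0],1],[[0,0,-0.04],[0,0,0],1],[[0,0,-0.03],[0,0,0],0.5],[[0,0.04,0],[0,0,0],0.5],[[0,0.04,0],[0,0,0],0.5],[[0,0.04,0],[0,0,0],0.5],[[0,0.04,0],[0,0,0],0.5],[[0,0,0],[0,0,0],0.5]]}}

```text
clock: 44.88
tool_pos: [0.5085, 0.3123, 0.2459]
orientation: [180.0, 0.0, -172.4]
force: [1.5, -1.7, -0.4]
opening: 0.0346
```

```bash
python3 - <<'E'
from h import *
go(.4818,-.0913,.2,-112.5)
pic("scene","s21.png",(225,130,465,310),3.3)
pic("top","t21.png",(195,110,465,270),2.9)
E
```

```text
t 44.88 tcp [0.5085 0.3123 0.2459] rpy [ 1.7997e+02  2.0000e-02 -1.7237e+02] q [  50.3   13.2   -9.6   -0.   -67.2 -132.7] F [ 1.5 -1.7 -0.4] open 0.0346
shift in current tool [  80.  -396.5   45.7]  after turn (tool z units) -9.979 or 50.021  shift then [ 383.1 -129.8   45.9]
rotvec units [ 3.000e-03  6.000e-03 -9.979e+00]
```

View pics/s21.png

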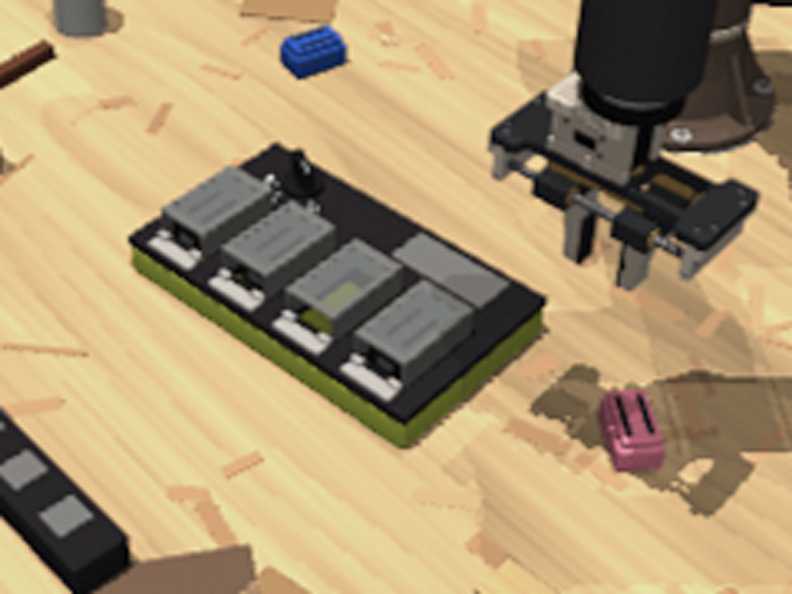

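View pics/t21.png

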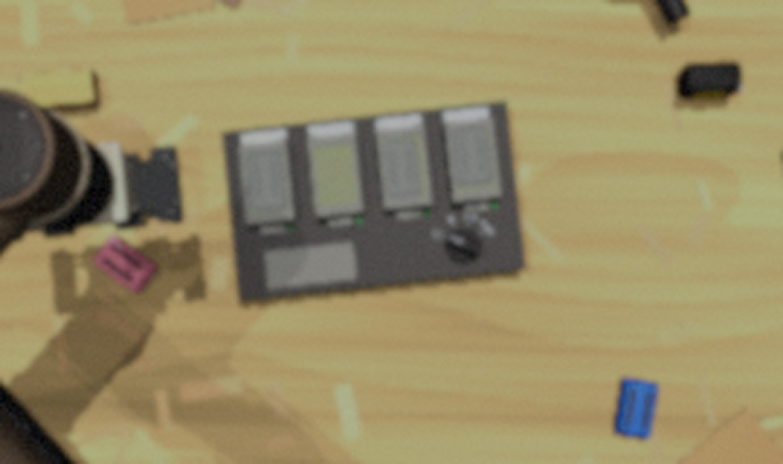

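All four hoods are shut, with bay 2 empty. Now back to the knob with the fingers only partly open (about 24 mm), so they clear hood 4's tab.

Request:
{"name": "servo_tool", "arguments": {"rows": [[[0,0,0],[0,0,-1],0.73],[[0,0,0],[0,0,-1],0.73],[[0,0,0],[0,0,-1],0.73],[[0,0,0],[0,0,-1],0.73],[[0,0,0],[0,0,-1],0.73],[[0,0,0],[0,0,-1],0.73],[[0,0,0],[0,0,-1],0.73],[[0,0,0],[0,0,-1],0.73],[[0,0,0],[0,0,-1],0.73],[[0,0,0],[0,0,-1],0.73],[[0.0348,-0.0118,0],[0,0,0],0.73],[[0.0348,-0.0118,0],[0,0,0],0.73],[[0.0348,-0.0118,0],[0,0,0],0.73],[[0.0348,-0.0118,0],[0,0,0],0.73],[[0.0348,-0.0118,0],[0,0,0],0.73],[[0.0348,-0.0118,0],[0,0,0],0.73],[[0.0348,-0.0118,0],[0,0,0],0.73],[[0.0348,-0.0118,0],[0,0,0],0.73],[[0.0348,-0.0118,0],[0,0,0],0.73],[[0.0348,-0.0118,0],[0,0,0],0.73]]}}

```text
clock: 46.65
tool_pos: [0.4833, -0.0626, 0.2467]
orientation: [-180.0, 0.0, -112.6]
force: [0.4, -0.0, 0.1]
opening: 0.0237
```

Request:
{"name": "servo_tool", "arguments": {"rows": [[[0.0348,-0.0118,0],[0,0,0],0.73],[[0,0,0.03],[0,0,0],0.73],[[0,0,0.03],[0,0,0],0.73],[[0,0,0],[0,0,0],0.73],[[0,0,0],[0,0,0],0.73],[[0,0,0],[0,0,0],0.73]]}}

```text
clock: 47.15
tool_pos: [0.4825, -0.0969, 0.1878]
orientation: [-179.9, -0.0, -112.5]
force: [0.5, 0.7, 0.9]
opening: 0.0235
```

```bash
python3 - <<'E'
from h import *
go(.4820,-.0915,.0775,-112.4)
pic("scene","s22.png",(235,110,395,230),4.9)
E
```

```text
t 47.15 tcp [ 0.4825 -0.0969  0.1878] rpy [-1.7993e+02 -1.0000e-02 -1.1254e+02] q [ 11.6   6.  -26.7   0.1 -57.3 -34.2] F [0.5 0.7 0.9] open 0.0235
shift in current tool [ -4.8   2.7 110.3]  after turn (tool z units) -0.023 or 59.977  shift then [ -4.8   2.5 110.3]
rotvec units [-0.012 -0.002 -0.023]
```

View pics/s22.png

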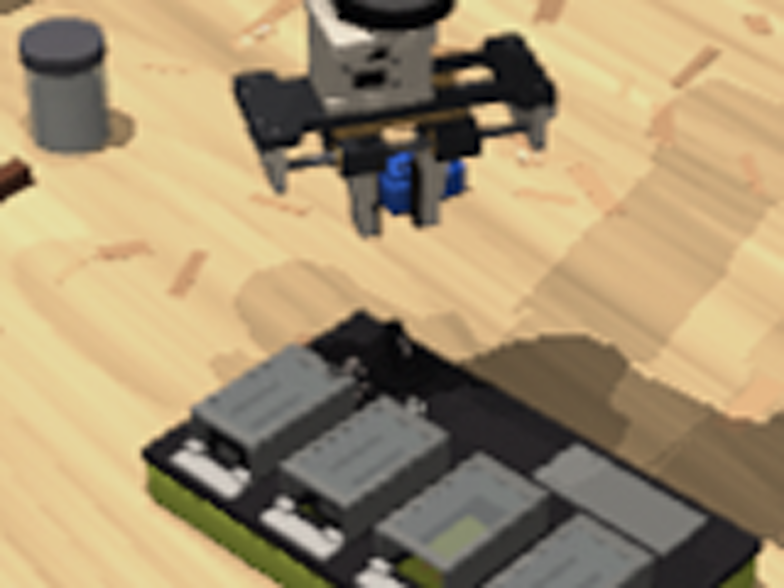

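Clear. Correct the offset, descend and grip.

Request:
{"name": "servo_tool", "arguments": {"rows": [[[-0.0048,0.0025,0.01],[0,0,0],0.73],[[0,0,0.03],[0,0,0],0.73],[[0,0,0.03],[0,0,0],0.73],[[0,0,0],[0,0,0],0.73],[[0,0,0.02],[0,0,0],0.73],[[0,0,0.015],[0,0,0],0.73],[[0,0,0.005],[0,0,0],0.73],[[0,0,0],[0,0,0],0.73],[[0,0,0],[0,0,0],0.73]]}}

```text
clock: 47.95
tool_pos: [0.4822, -0.0909, 0.0775]
orientation: [-179.9, 0.0, -112.5]
force: [0.1, -0.4, -0.4]
opening: 0.0237
```

```bash
python3 - <<'E'
from h import *
go(.4820,-.0915,.0775,-112.4)
E
```

```text
t 47.95 tcp [ 0.4822 -0.0909  0.0775] rpy [-1.7994e+02  2.0000e-02 -1.1251e+02] q [ 12.4  13.8 -34.6   0.  -41.6 -34.9] F [ 0.1 -0.4 -0.4] open 0.0237
shift in current tool [ 0.7 -0.1  0. ]  after turn (tool z units) -0.019 or 59.981  shift then [ 0.7 -0.1  0. ]
rotvec units [-0.01   0.003 -0.019]
```

Request:
{"name": "servo_tool", "arguments": {"rows": [[[0,0,0],[0,0,0],1],[[0,0,0],[0,0,0],1],[[0,0,0],[0,0,0],1],[[0,0,0],[0,0,0],1],[[0,0,0],[0,0,0],1],[[0,0,0],[0,0,0],1]]}}

```text
clock: 48.45
tool_pos: [0.4825, -0.0911, 0.0774]
orientation: [-179.9, 0.1, -112.5]
force: [1.0, -0.6, 7.6]
opening: 0.0119
```

Request:
{"name": "servo_tool", "arguments": {"rows": [[[0,0,0],[0,0,1],1],[[0,0,0],[0,0,1],1],[[0,0,0],[0,0,1],1],[[0,0,0],[0,0,1],1],[[0,0,0],[0,0,1],1],[[0,0,0],[0,0,1],1],[[0,0,0],[0,0,1],1],[[0,0,0],[0,0,1],1],[[0,0,0],[0,0,1],1],[[0,0,0],[0,0,1],1],[[0,0,0],[0,0,1],1],[[0,0,0],[0,0,1],1],[[0,0,0],[0,0,1],1],[[0,0,0],[0,0,0.33],1],[[0,0,0],[0,0,0],1],[[0,0,0],[0,0,0],1]]}}

```text
clock: 49.78
tool_pos: [0.4829, -0.0918, 0.0774]
orientation: [-180.0, 0.2, 167.5]
force: [3.3, -7.0, 4.0]
opening: 0.012
```

```bash
python3 - <<'E'
from h import *
go(.4820,-.0915,.0775,167.5)
E
```

```text
t 49.78 tcp [ 0.4829 -0.0918  0.0774] rpy [-1.7998e+02  1.7000e-01  1.6749e+02] q [ 1.230e+01  1.380e+01 -3.460e+01  1.000e-01 -4.140e+01 -1.149e+02] F [ 3.3 -7.   4. ] open 0.012
shift in current tool [ 1.   0.1 -0.1]  after turn (tool z units) -0.002 or 59.998  shift then [ 1.   0.1 -0.1]
rotvec units [-0.003  0.029 -0.002]
```

Release, lift and retreat to the front left (tool -y is charger-right, so use +y).

Request:
{"name": "servo_tool", "arguments": {"rows": [[[0,0,0],[0,0,0],0.7],[[0,0,0],[0,0,0],0.7],[[0,0,0],[0,0,0],0.7],[[0,0,0],[0,0,0],0.7],[[0,0,-0.01],[0,0,0],0.7],[[0,0,-0.03],[0,0,0],0.7],[[0,0,-0.04],[0,0,0],0.7],[[0,0,-0.04],[0,0,0],0.7],[[0,0,-0.04],[0,0,0],0.7],[[0,-0.04,0],[0,0,0],0.7],[[0,-0.04,0],[0,0,0],0.7],[[0,-0.04,0],[0,0,0],0.7],[[0,-0.04,0],[0,0,0],0.7],[[0,-0.04,0],[0,0,0],0.7],[[0,-0.04,0],[0,0,0],0.7],[[0,0,0],[0,0,0],0.7],[[0,0,0],[0,0,0],0.7]]}}

```text
clock: 51.2
tool_pos: [0.4281, -0.3271, 0.2356]
orientation: [180.0, -0.1, 167.2]
force: [0.2, -0.5, -0.1]
opening: 0.0262
```

```bash
python3 - <<'E'
from h import *
pic("scene","s23.png",(225,130,465,310),3.3)
a=optics.snapshot("top")[:,:,::-1].copy(); cv2.imwrite("pics/t23f.png",a)
cv2.imwrite("pics/t23.png",cv2.resize(a[130:220,265:385],None,fx=6.5,fy=6.5,interpolation=cv2.INTER_CUBIC))
E
```

```text
(no output)
```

View pics/s23.png

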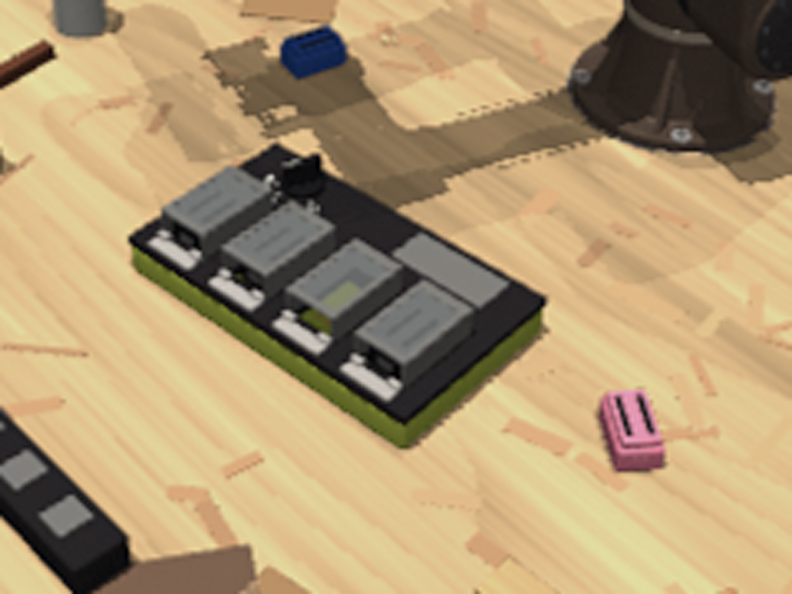

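View pics/t23.png

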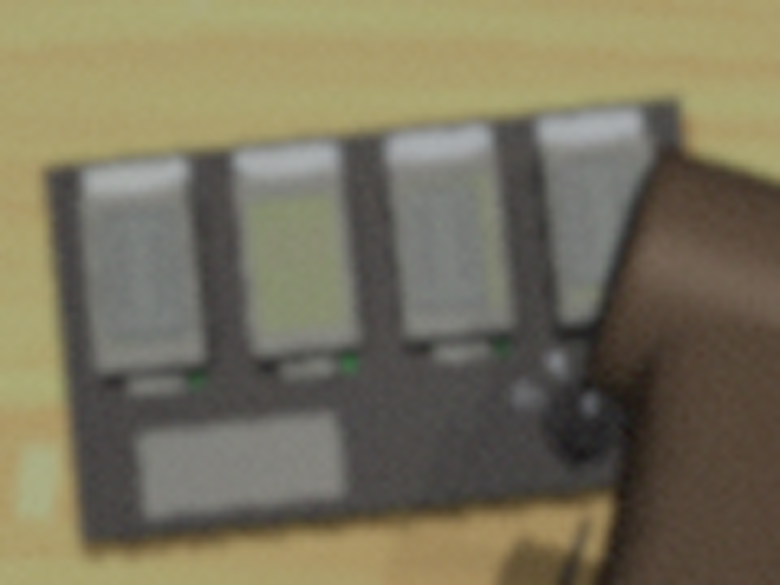

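View pics/t23f.png

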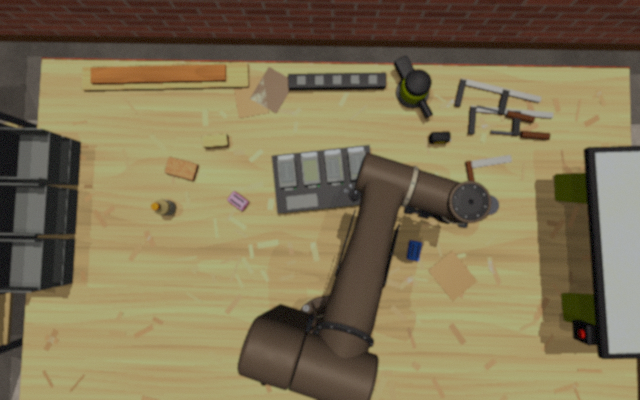

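Request:
{"name": "servo_tool", "arguments": {"rows": [[[0,0.04,-0.01],[0,0,0],0.7],[[0,0.04,0],[0,0,0],0.7],[[0,0.04,0],[0,0,0],0.7],[[0,0.04,0],[0,0,0],0.7],[[0,0.04,0],[0,0,0],0.7],[[0,0.04,0],[0,0,0],0.7],[[0,0.04,0],[0,0,0],0.7],[[0,0.04,0],[0,0,0],0.7],[[0,0.04,0],[0,0,0],0.7],[[0,0.04,0],[0,0,0],0.7],[[0,0.04,0],[0,0,0],0.7],[[0,0.04,0],[0,0,0],0.7],[[0,0.04,0],[0,0,0],0.7],[[0,0.04,0],[0,0,0],0.7],[[0,0.04,0],[0,0,0],0.7],[[0,0,0],[0,0,0],0.7],[[0,0,0],[0,0,0],0.7]]}}

```text
clock: 52.72
tool_pos: [0.5583, 0.2638, 0.2455]
orientation: [-180.0, -0.1, 167.8]
force: [-0.8, -1.0, 0.1]
opening: 0.0262
```

```bash
python3 - <<'E'
from h import *
pic("top","t24.png",(265,130,385,220),6.5)
E
```

```text
(no output)
```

View pics/t24.png

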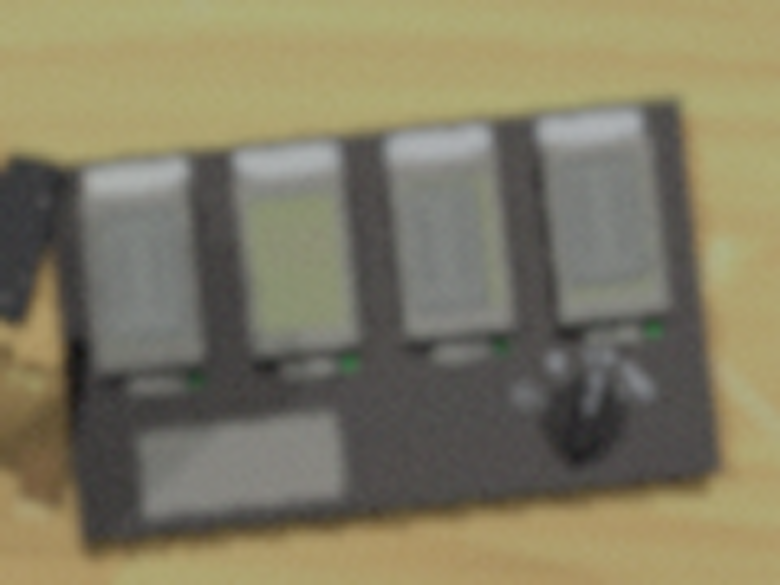

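The pointer, from about (585,415) to (600,375), is on the two-dot mark. All four hoods lie flat, and the robot is clear of everything.

```bash
python3 -c "
from plant import ctrl; print(ctrl.close_job())"
```

```text
the job is handed in; nothing more can be done
None
```

The job is done as asked and handed in, at about 53 s of the 210 s allowed.

- **Selector off:** I turned it from three dots to the ring mark before moving anything else.
- **Packs:** Three packs were on the bench. They are now in bays 1, 3 and 4; bay 2 is empty.
- **Hoods and selector:** I snapped all four hoods shut, then turned the selector to two dots.

**Last checks**
- **Packs seated:** Pressing on the packs in bays 1 and 4 put their tops at z ≈ 72 mm, which is fully down. I did not press the pack in bay 3; its height and contact force at release matched a seated pack. The packs in bays 3 and 4 sit against the back of their pockets.
- **Hoods shut:** At the end of each push the fingertips stood at z 77–78 mm, the height of a shut hood. The last pictures show all four lying flat.
- **Selector:** The pointer is on the two-dot mark in the last picture.
- **Other things on the bench:** The blue and pink decoys and the other items in view look unmoved.

**What disagreed:** The first hood (bay 4) was pressed harder than needed, about 61 N down at the fingertips; I pressed the others at 15–23 N. The scene camera read roughly 1 pixel off, so I used the top camera for positions.

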